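# Put the loose radio parts back in the drawers with their own kind

## Task

Tidy the four loose parts on the desk (straight coaxial adapter, T adapter, fuse holder and rubber-duck antenna) into the four small-parts drawers: each goes into the drawer that already holds others of its kind, laid on the clear floor of the drawer, not on top of what is in it, the antenna lengthwise beside the other antenna. Set them down rather than drop them, and leave the circuit board and the Morse key where they are.

Things in the scene. Friction and masses are not known exactly. Their poses are not given: they have to be found in the camera images.
- straight_adapter_mid (a point): Loose silver straight coaxial adapter lying on its side, 46 mm long along its x: octagonal nut 19 mm across flats, 20 mm long, at the -x end, then a 17 mm collar and a 16 mm thick threaded end. Point: its centre, 9.5 mm above what it lies on; x level. Pinch it across the level direction square to x, 19 mm wide, at the nut (3 to 23 mm to the -x side of the point; pads may overlap the rest).
- tee_adapter_mid (a point): Loose silver coaxial T adapter lying flat: run 48 mm long along its x, 16 mm thick; stem to its +y; 38 mm from the back of the run to the end of the stem. Point: midway between those two faces, 8 mm above what it lies on (z up); the run's axis is 11 mm to its -y side. Pinch it across these two faces, along y, 38 mm wide.
- fuse_holder_mid (a point): Loose yellow plastic chassis fuse holder for a blade fuse: body 40 (x) x 20 (y) mm, 18 mm high (lower 13 mm full width, on it a raised block 24 x 13 mm), flat brass tabs at both ends, 54 mm over all along x. Point: its centre, 9 mm above what it lies on; z up. Pinch it across y, 20 mm wide.
- antenna_mid (a point): Loose black rubber-duck antenna lying on its side: a straight rod 120 mm long along its x, 13 mm thick, with a metal screw base 20 mm long at the -x end. The point is at the middle of its length, 6.5 mm above what it lies on. It can be pinched across its y, 13 mm wide.
- straight_drawer: Fixed blue drawer without lid, 150 (x) x 120 (y) x 30 mm high, walls and floor 3 mm, 10 mm pull lip on its front (-x); like the other three but for its contents: two straight coaxial adapters fixed in the rear half (x above +18 mm). The floor in front of them, 89 x 114 mm, is clear, its middle 30 mm to the -x side of the origin. Origin: centre of underside, on the desk; z up.
- tee_drawer: Fixed blue drawer without lid, 150 (x) x 120 (y) x 30 mm high, walls and floor 3 mm, 10 mm pull lip on its front (-x); like the other three but for its contents: two coaxial T adapters fixed in the rear half (x above +18 mm). The floor in front of them, 89 x 114 mm, is clear, its middle 30 mm to the -x side of the origin. Origin: centre of underside, on the desk; z up.
- fuse_drawer: Fixed blue drawer without lid, 150 (x) x 120 (y) x 30 mm high, walls and floor 3 mm, 10 mm pull lip on its front (-x); like the other three but for its contents: two yellow fuse holders fixed in the rear half (x above +18 mm). The floor in front of them, 89 x 114 mm, is clear, its middle 30 mm to the -x side of the origin. Origin: centre of underside, on the desk; z up.
- antenna_drawer: Fixed blue drawer without lid, 150 (x) x 120 (y) x 30 mm high, walls and floor 3 mm, 10 mm pull lip on its front (-x); like the other three but for its contents: an antenna fixed along the left (+y) wall (y above +33 mm). The rest of the floor, 144 x 90 mm, is clear, its middle 12 mm to the -y side of the origin. Origin: centre of underside, on the desk; z up.
- circuit_board: Bystander, loose: green circuit board 70 (x) x 50 (y) mm standing on four 8 mm brass spacers, its tallest component 21 mm above the desk. Origin: centre, at desk level; z up.
- morse_key: Bystander, loose: Morse key, black base 120 (x) x 70 (y) x 14 mm with a brass lever and a black knob at its -x end, 57 mm high over all. Origin: centre of the underside; z up.
Things that resemble listed ones, but are neither listed nor needed, are in the scene too. What is shaped like the part that bears tee_adapter_mid but orange, purple or red is not meant.

How it is judged:
By the outcome, as a careful person would: the job done as asked, in the order asked, and still so for the second after the job is handed in, with the robot touching nothing.
It also fails if it takes over 88 s, if anything falls off the work surface, if the arm or the gripper's body presses on something with over 40 N, if the wrist force passes 120 N, or if a joint passes its speed limit or range.

## Robot

A 6-joint arm with a two-finger parallel gripper is mounted at the origin on the work surface. World frame = base frame: x ahead of the robot, y to its left, z up, the work surface at z = 0. Lengths are in mm, angles in rad, forces in N, time in s.
With the tool pointing down it reaches from about 400 to 925 mm from the base axis. Payload 12.5 kg.
Tool frame: the origin (TCP) lies on the mounting face of the last link; the fingertips stand 190 mm ahead of it and the grasp point (between the pads) lies 171 mm ahead of it (env.grasp_offset is the distance from the TCP to the grasp point, in mm); z points along the fingers, y is the direction in which the jaws open and shut (so a half turn about z gives the same grasp; the last joint's range is limited). The gripper opens to 95 mm and grips with 3 to 60 N. Pads are 20 mm wide; open, the fingers measure 119 mm over their backs; the gripper's body (75 mm by 180 mm) begins 59 mm behind the grasp point.
Start: joints at [-1.424, 0.491, 1.559, -0, 1.092, -0.106], TCP at [156.342, -605.13, 404.761] pointing down, gripper open.
Joint ranges: [-3.1, 3.1], [-0.84, 2.19], [0.05, 2.79], [-1.13, 4.28], [0.06, 2.93], [-2.69, 2.69]. Speed limits (rad/s): [2.22, 2.22, 2.79, 3.14, 3.14, 3.14].

## Interface

Orientations are given as [roll, pitch, yaw] about the fixed x, y, z axes, in that order (R = Rz(yaw) Ry(pitch) Rx(roll)).
In Python, from cell import env, viewer gives the robot as it stands.
- The arm moves only by the tool play_rows, never from a script. Its argument "increments" is a list of rows, each an object of numbers: "dx", "dy", "dz": the shift along the tool's x, y, z in mm; "rx", "ry", "rz": the turn, a rotation vector about the tool's x, y, z in units of 6 degrees (1.0 is 6 degrees). A call has 1 to 8 rows; each row is the pose to reach, as a shift and turn from the pose measured when the call began, along the tool's axes at that moment; what a row does not reach only later rows make up. A row lasts 1/12 s, in which the tool goes at most 41.7 mm and 7.16 degrees, less where a joint would pass 70% of its speed; a pose out of reach is approached as far as the arm can. A call with a gripper value outside its range is refused whole. "fingers" is the opening, from 0 (shut) to 1 (fully open), set as the call begins (left out, the last holds). The fingers move at their own pace and stop on an object; the grip force is fixed at half the most. Time passes only in rows, so rows that repeat a pose let the fingers close. It gives the time, the measured TCP pose, the force and the opening at its end, in the units of the state.
- env.state(): the state, without advancing time (a new reading comes with each control period).
- viewer.read_camera(name): name is "scene" or "side" or "wrist"; returns a dict with "image" (400x640x3 uint8, red, green, blue), "fx", "fy", "cx", "cy" (pixels), "rvec" (rotation vector, rad) and "tvec" (3), from world to camera coordinates, as OpenCV has them. Camera axes: x right, y down, z forward; pixel columns grow to the right and rows downward; lengths in mm; the calibration is good to about 2 mm. The wrist camera is an equidistant fisheye: a pixel r from the principal point sees the ray r / f radians off the axis. A picture is of the moment at which its call begins. There is no depth.
- env.job_done(): hands the job in, once; it reports no verdict.
The state is a dict: "t": time; "joints": joint angles; "qvel": joint speeds; "tau": joint torques, N m; "eef_pos": TCP position; "tcp_rot": TCP orientation; "ft_force": force on the tool from outside, world axes, zero at the start; "moment": the same for the moment, N m; "opening": opening from 0.0 (shut) to 1.0 (fully open).
Only numpy, scipy, OpenCV 4.12 (cv2) and the standard library are available. Lean on these libraries where they do the work, as an engineer would, in place of code of your own. Each camera call takes 0.05 s, during which the arm holds its last target.

## Working session

There is one attempt and no reset: what is moved stays moved. The work goes in short steps, Python scripts to look and compute and a tool call to move; the robot and the scene stay as the last step left them, time stands still between calls to the robot, and variables do not carry over. Pictures are saved under pics/ and viewed, and the job is handed in when it is done.

Besides the shell and the picture viewer there is one more tool, called after "Call:" in YAML: its name, and indented under it one key for each argument. play_rows: Moves the arm, as the interface text tells. Its arguments: {"type":"object","properties":{"increments":{"type":"array","items":{"type":"object","properties":{"dx":{"type":"number"},"dy":{"type":"number"},"dz":{"type":"number"},"rx":{"type":"number"},"ry":{"type":"number"},"rz":{"type":"number"}}}},"fingers":{"type":"number"}},"required":["increments"]}

```bash
ls; mkdir -p pics
python3 - <<'E'
from cell import env, viewer
import cv2,numpy as np
print(env.state())
for n in ["scene","side","wrist"]:
    c=viewer.read_camera(n); cv2.imwrite(f"pics/{n}0.png",c["image"][:,:,::-1])
    print(n,{k:np.round(v,4).tolist() for k,v in c.items() if k!="image"})
E
```

```text
pics
{'t': 0.0, 'joints': array([-1.42358206e+00,  4.91564382e-01,  1.55946047e+00, -4.13372024e-05,
        1.09170279e+00, -1.05622516e-01]), 'qvel': array([ 1.39143711e-03, -1.73115214e-03,  9.57925035e-05,  5.45712477e-04,
       -7.13986454e-04,  6.12480750e-04]), 'tau': array([-3.83195729e-03, -6.12653518e+01, -2.58182091e+01,  6.91726618e-02,
        4.82538552e-02, -1.05310380e-04]), 'eef_pos': array([ 156.3448736 , -605.09201057,  404.15483757]), 'tcp_rot': array([-3.14046012e+00, -8.32007930e-05,  2.52855812e-01]), 'ft_force': array([ 0.62066087,  0.75485453, -1.03519885]), 'moment': array([ 0.03255778,  0.01936898, -0.02041384]), 'opening': 0.9987248788106305}
scene {'fx': 480.9499, 'fy': 480.9499, 'cx': 322.5914, 'cy': 205.2536, 'rvec': [2.0625, 1.4854, -0.5098], 'tvec': [-248.6981, -295.7412, 1415.5348]}
side {'fx': 457.664, 'fy': 457.664, 'cx': 322.482, 'cy': 198.2555, 'rvec': [0.949, -2.2668, 1.2265], 'tvec': [431.0931, 172.3505, 938.4075]}
wrist {'fx': 309.7069, 'fy': 309.7069, 'cx': 321.8367, 'cy': 200.7976, 'rvec': [-2.3035, 1.7838, 0.2512], 'tvec': [-623.5317, -30.6148, 392.2821]}
```

View pics/scene0.png

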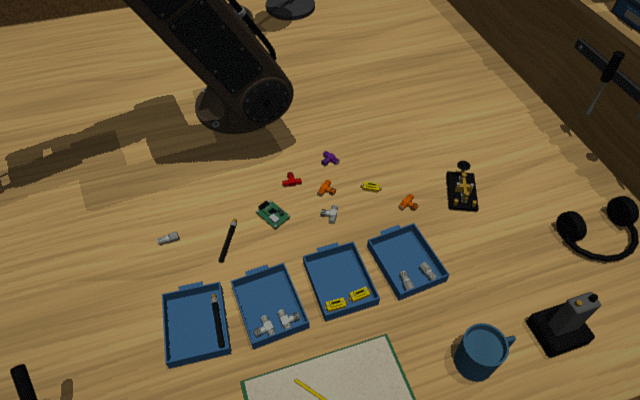

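View pics/side0.png

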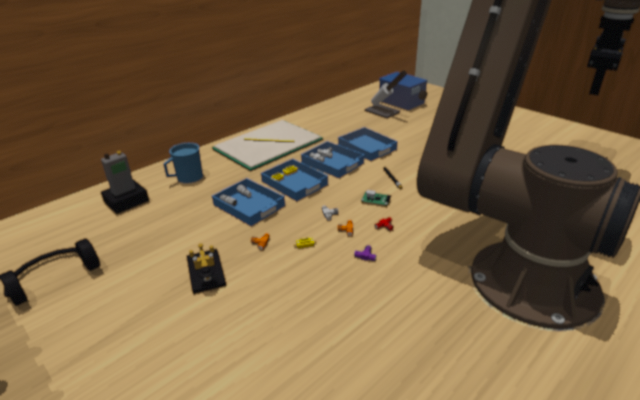

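View pics/wrist0.png

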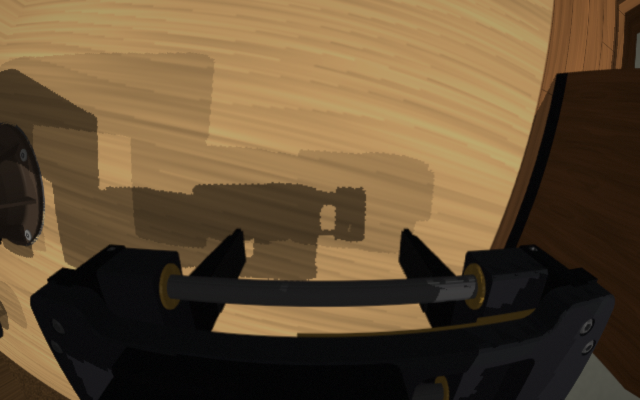

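```bash
cat > h.py <<'E'
import cv2,numpy as np
from cell import env,viewer
from scipy.spatial.transform import Rotation as Ro
def proj(c,P,name):
    P=np.atleast_2d(np.float64(P)); R=Ro.from_rotvec(np.ravel(c["rvec"])).as_matrix()
    q=P@R.T+np.ravel(c["tvec"])
    if name!="wrist": uv=q[:,:2]/q[:,2:]
    else:
        r=np.linalg.norm(q[:,:2],axis=1); th=np.arctan2(r,q[:,2]); uv=q[:,:2]*(th/np.maximum(r,1e-9))[:,None]
    return uv*[c["fx"],c["fy"]]+[c["cx"],c["cy"]]
def ground(c,uv,z,name):
    uv=np.atleast_2d(np.float64(uv)); n=(uv-[c["cx"],c["cy"]])/[c["fx"],c["fy"]]
    if name=="wrist":
        th=np.linalg.norm(n,axis=1); d=np.c_[n/np.maximum(th,1e-9)[:,None]*np.sin(th)[:,None],np.cos(th)]
    else: d=np.c_[n,np.ones(len(n))]
    R=Ro.from_rotvec(np.ravel(c["rvec"])).as_matrix(); d=d@R; o=-R.T@np.ravel(c["tvec"])
    return (o+d*((z-o[2])/d[:,2])[:,None])[:,:2]
def top(c,name,x0,x1,y0,y1,z,s):
    """top view: image up = +x, left = +y ; s px per mm; grid each 50mm"""
    W=int((y1-y0)*s);H=int((x1-x0)*s)
    v,u=np.mgrid[0:H,0:W]
    P=np.c_[(x1-(v+.5)/s).ravel(),(y1-(u+.5)/s).ravel(),np.full(H*W,z)]
    m=proj(c,P,name).astype(np.float32).reshape(H,W,2)
    im=cv2.remap(c["image"],m[...,0],m[...,1],cv2.INTER_CUBIC)[:,:,::-1].copy()
    st=50 if s<3.5 else 20
    for x in range(int(np.ceil(x0/st))*st,int(x1),st):
        r=int((x1-x)*s); cv2.line(im,(0,r),(6,r),(255,255,255),1); cv2.putText(im,str(x),(8,r+4),0,.35,(255,255,255),1)
    for y in range(int(np.ceil(y0/st))*st,int(y1),st):
        r=int((y1-y)*s); cv2.line(im,(r,0),(r,6),(255,255,255),1); cv2.putText(im,str(y),(r-8,16),0,.35,(255,255,255),1)
    return im
E
python3 - <<'E'
from h import *
c=viewer.read_camera("scene")
for n,uv in dict(st=(168,238),tee=(331,213),fuse=(371,187),ant=(229,241),d1=(196,323),d2=(269,305),d3=(341,280),d4=(407,260),key=(463,190),pcb=(272,214),or1=(327,188),red=(291,180),pur=(330,158),or2=(409,202)).items(): print(n,ground(c,uv,8,"scene").round())
cv2.imwrite("pics/top0.png",top(c,"scene",350,850,-400,400,8,1))
E
```

```text
st [[ 423. -256.]]
tee [[471. 125.]]
fuse [[425. 247.]]
ant [[ 475. -125.]]
d1 [[ 652. -230.]]
d2 [[660. -79.]]
d3 [[652.  84.]]
d4 [[650. 242.]]
key [[506. 463.]]
pcb [[430. -11.]]
or1 [[393. 141.]]
red [[340.  63.]]
pur [[297. 183.]]
or2 [[499. 318.]]
```

View pics/top0.png

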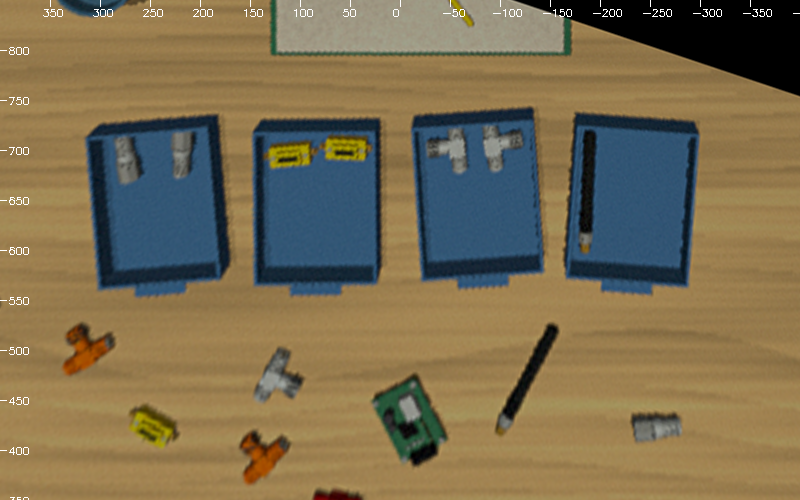

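```bash
cat >> h.py <<'E'
def inc(x,y,z,yaw,s=None):
    s=s or env.state(); R0=Ro.from_euler("xyz",s["tcp_rot"]).as_matrix()
    d=R0.T@(np.array([x,y,z])-s["eef_pos"]); w=(Ro.from_matrix(R0).inv()*Ro.from_euler("xyz",[np.pi,0,yaw])).as_rotvec()/np.radians(6)
    print("inc d",d.round(1),"r",w.round(2),"rows",round(max(np.linalg.norm(d)/41.7,np.linalg.norm(w)*6/7.16),1))
def st():
    s=env.state(); print("t",round(s["t"],2),"pos",s["eef_pos"].round(1),"rot",s["tcp_rot"].round(3),"F",s["ft_force"].round(1),"op",round(s["opening"],3),"j",s["joints"].round(2)); return s
E
python3 - <<'E'
from h import *
c=viewer.read_camera("wrist");s=st()
R=Ro.from_rotvec(np.ravel(c["rvec"])).as_matrix();o=-R.T@np.ravel(c["tvec"])
R0=Ro.from_euler("xyz",s["tcp_rot"]).as_matrix()
print(R0.T@(o-s["eef_pos"]),(R@R0).round(3))
c=viewer.read_camera("scene")
cv2.imwrite("pics/s_st.png",top(c,"scene",380,470,-310,-200,8,6))
cv2.imwrite("pics/s_tee.png",top(c,"scene",420,520,60,180,8,6))
inc(470,-257,420,1.5)
E
```

```text
t 0.25 pos [ 156.4 -605.1  404.5] rot [-3.141 -0.     0.253] F [ 0.1 -0.3  0.5] op 0.997 j [-1.42  0.49  1.56  0.    1.09 -0.11]
[77.69428706 -0.57489077 19.97785467] [[-0.     1.     0.001]
 [-0.962  0.    -0.274]
 [-0.274 -0.001  0.962]]
inc d [ 390.8 -258.6  -15.4] r [ -0.    -0.   -11.91] rows 11.2
```

View pics/s_st.png

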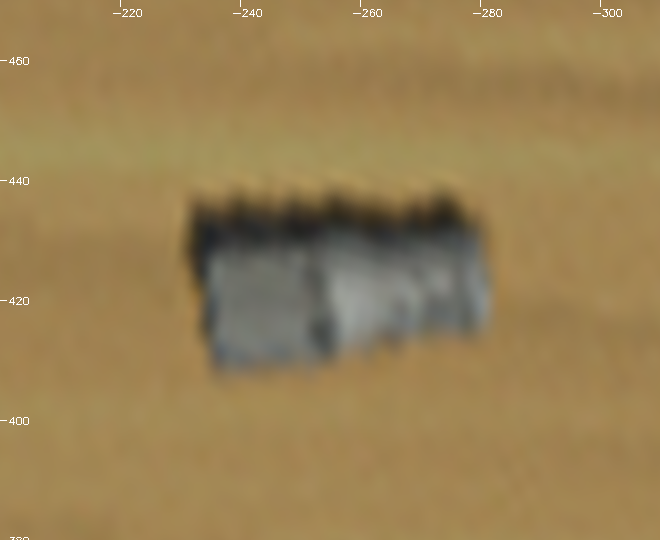

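View pics/s_tee.png

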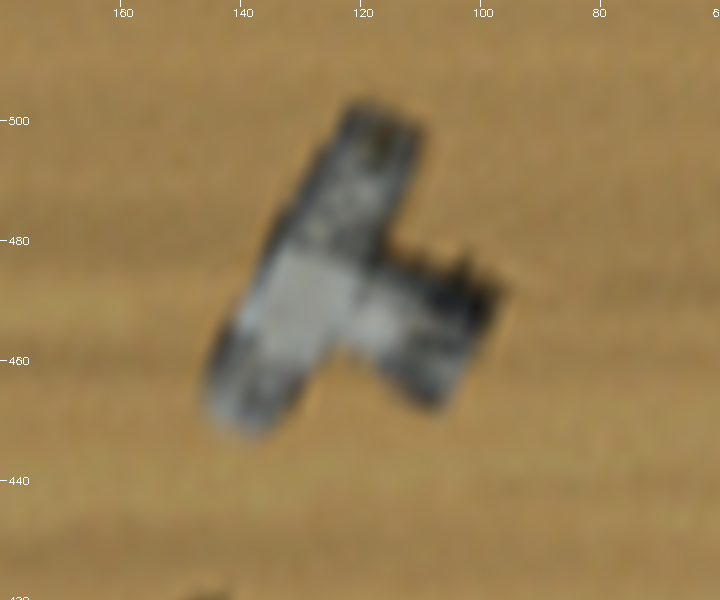

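Call:
play_rows:
  increments:
    - {"dx": 345, "dy": -270, "dz": 25, "rz": -11.9}
    - {"dx": 345, "dy": -270, "dz": 25, "rz": -11.9}
    - {"dx": 345, "dy": -270, "dz": 25, "rz": -11.9}
    - {"dx": 345, "dy": -270, "dz": 25, "rz": -11.9}
    - {"dx": 345, "dy": -270, "dz": 25, "rz": -11.9}
    - {"dx": 345, "dy": -270, "dz": 25, "rz": -11.9}
    - {"dx": 345, "dy": -270, "dz": 25, "rz": -11.9}
    - {"dx": 345, "dy": -270, "dz": 25, "rz": -11.9}
  fingers: 0.5

```text
invalid input
```

Run:
```python
from h import *
st(); inc(423,-257,380,1.5)
```

```text
t 0.3 pos [ 156.4 -605.1  404.5] rot [-3.141 -0.     0.253] F [-1.1  0.1 -0.8] op 1.003 j [-1.42  0.49  1.56  0.    1.09 -0.11]
inc d [ 345.2 -270.4   24.6] r [ -0.    -0.   -11.91] rows 10.5
```

Call:
play_rows:
  increments:
    - {"dx": 345, "dy": -270, "dz": 25, "rx": 0, "ry": 0, "rz": -11.9}
    - {"dx": 345, "dy": -270, "dz": 25, "rx": 0, "ry": 0, "rz": -11.9}
    - {"dx": 345, "dy": -270, "dz": 25, "rx": 0, "ry": 0, "rz": -11.9}
    - {"dx": 345, "dy": -270, "dz": 25, "rx": 0, "ry": 0, "rz": -11.9}
    - {"dx": 345, "dy": -270, "dz": 25, "rx": 0, "ry": 0, "rz": -11.9}
    - {"dx": 345, "dy": -270, "dz": 25, "rx": 0, "ry": 0, "rz": -11.9}
    - {"dx": 345, "dy": -270, "dz": 25, "rx": 0, "ry": 0, "rz": -11.9}
    - {"dx": 345, "dy": -270, "dz": 25, "rx": 0, "ry": 0, "rz": -11.9}
  fingers: 0.5

```text
t: 0.97
eef_pos: [359.5, -339.2, 385.7]
tcp_rot: [3.141, -0.0, 1.259]
ft_force: [0.1, 0.3, -0.6]
opening: 0.524
```

Run:
```python
from h import *
st(); inc(423,-257,380,1.5)
```

```text
t 0.97 pos [ 359.5 -339.2  385.7] rot [ 3.141 -0.     1.259] F [ 0.1  0.3 -0.6] op 0.524 j [-0.89  0.33  1.9   0.    0.92 -0.58]
inc d [97.7 35.1  5.8] r [ 0.   0.  -2.3] rows 2.5
```

Call:
play_rows:
  increments:
    - {"dx": 98, "dy": 35, "dz": 6, "rx": 0, "ry": 0, "rz": -2.3}
    - {"dx": 98, "dy": 35, "dz": 6, "rx": 0, "ry": 0, "rz": -2.3}
    - {"dx": 98, "dy": 35, "dz": 6, "rx": 0, "ry": 0, "rz": -2.3}
    - {"dx": 98, "dy": 35, "dz": 6, "rx": 0, "ry": 0, "rz": -2.3}
    - {"dx": 98, "dy": 35, "dz": 6, "rx": 0, "ry": 0, "rz": -2.3}

```text
t: 1.38
eef_pos: [423.5, -255.8, 379.8]
tcp_rot: [3.141, 0.0, 1.502]
ft_force: [0.2, 0.2, -0.1]
opening: 0.499
```

Run:
```python
from h import *
st();
c=viewer.read_camera("wrist"); cv2.imwrite("pics/w1.png",c["image"][:,:,::-1])
cv2.imwrite("pics/w1t.png",top(c,"wrist",380,470,-310,-200,9.5,6))
c=viewer.read_camera("side")
cv2.imwrite("pics/w1s.png",top(c,"side",530,750,-320,340,30,1.2))
c=viewer.read_camera("scene")
cv2.imwrite("pics/w1c.png",top(c,"scene",530,750,-320,340,30,1.2))
```

```text
t 1.38 pos [ 423.5 -255.8  379.8] rot [3.141 0.    1.502] F [ 0.2  0.2 -0.1] op 0.499 j [-0.68  0.34  1.9   0.    0.9  -0.61]
```

View pics/w1.png

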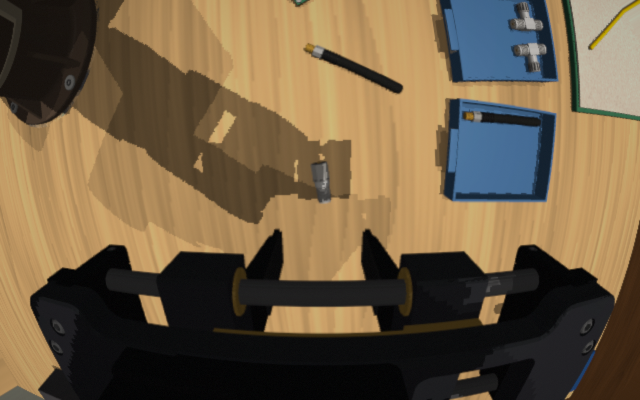

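View pics/w1t.png

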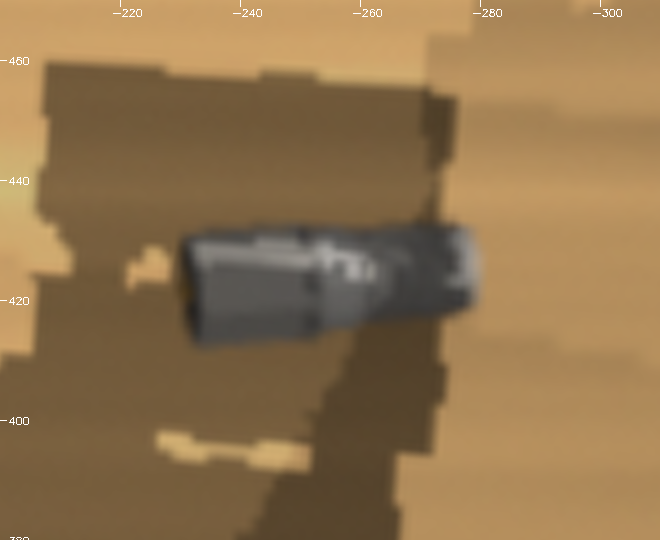

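View pics/w1s.png

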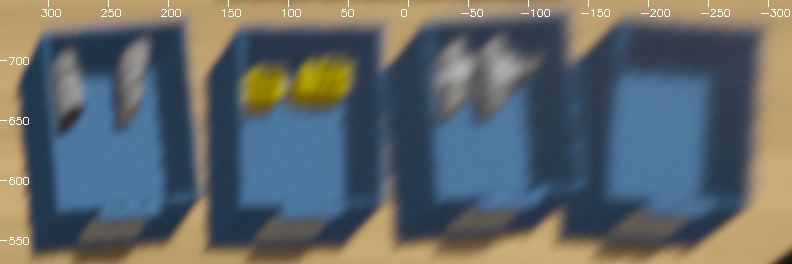

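View pics/w1c.png

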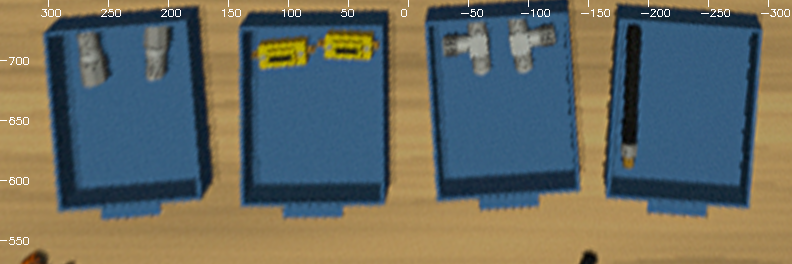

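Run:
```python
from h import *
c=viewer.read_camera("scene")
ims=[top(c,"scene",550,750,yc-85,yc+85,30,2) for yc in (240,85)]
cv2.imwrite("pics/dA.png",np.hstack(ims))
ims=[top(c,"scene",550,750,yc-85,yc+85,30,2) for yc in (-75,-230)]
cv2.imwrite("pics/dB.png",np.hstack(ims))
inc(422,-243,230,1.656)
```

```text
inc d [ 14.5  -1.5 149.8] r [ 0.    0.   -1.51] rows 3.6
```

View pics/dA.png

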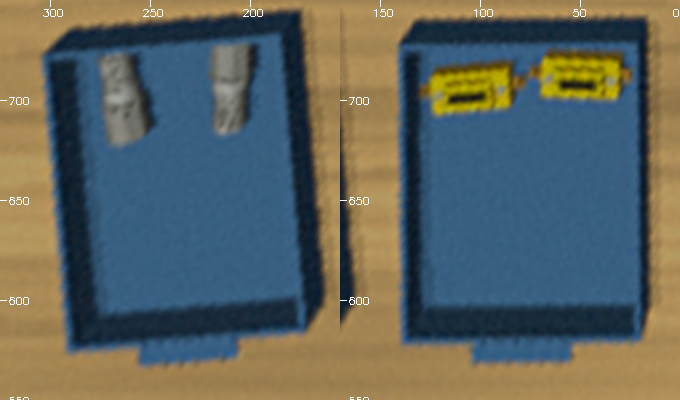

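View pics/dB.png

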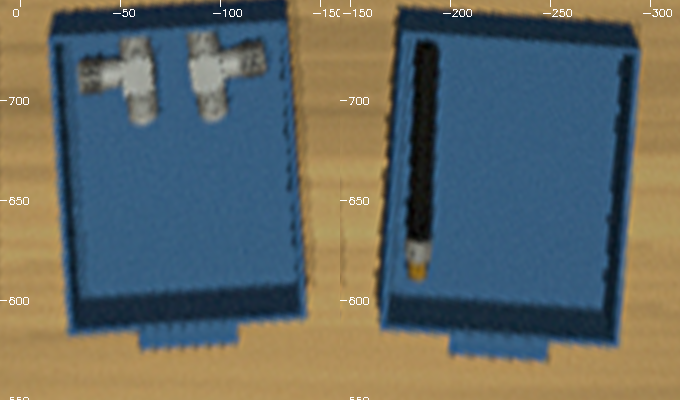

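Call:
play_rows:
  increments:
    - {"dx": 14.5, "dy": -1.5, "dz": 40, "rx": 0, "ry": 0, "rz": -1.5}
    - {"dx": 14.5, "dy": -1.5, "dz": 80, "rx": 0, "ry": 0, "rz": -1.5}
    - {"dx": 14.5, "dy": -1.5, "dz": 120, "rx": 0, "ry": 0, "rz": -1.5}
    - {"dx": 14.5, "dy": -1.5, "dz": 150, "rx": 0, "ry": 0, "rz": -1.5}
    - {"dx": 14.5, "dy": -1.5, "dz": 170, "rx": 0, "ry": 0, "rz": -1.5}
    - {"dx": 14.5, "dy": -1.5, "dz": 170, "rx": 0, "ry": 0, "rz": -1.5}

```text
t: 2.08
eef_pos: [421.1, -243.6, 206.6]
tcp_rot: [-3.138, -0.004, 1.653]
ft_force: [-0.6, 0.7, 0.7]
opening: 0.497
```

Run:
```python
from h import *
st(); inc(422,-243,193,1.656)
c=viewer.read_camera("wrist"); cv2.imwrite("pics/w2.png",c["image"][:,:,::-1])
```

```text
t 2.08 pos [ 421.1 -243.6  206.6] rot [-3.138 -0.004  1.653] F [-0.6  0.7  0.7] op 0.497 j [-0.66  0.62  2.07  0.    0.46 -0.74]
inc d [ 0.5  1.  13.6] r [-0.04 -0.03 -0.03] rows 0.3
```

View pics/w2.png

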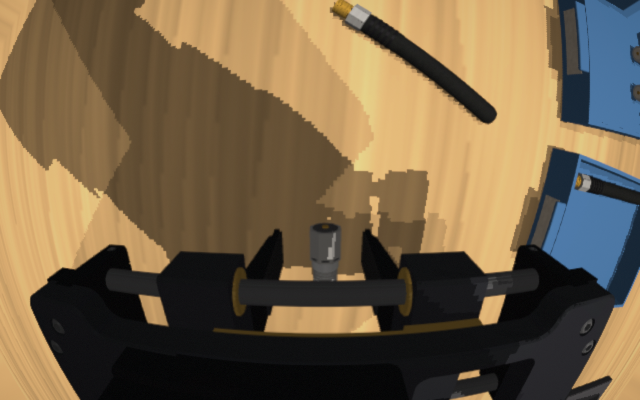

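The nut is at about (325,243), centred between the fingertips (280 and 367). Descend and close.

Call:
play_rows:
  increments:
    - {"dx": 0.5, "dy": 1, "dz": 13.5, "rx": 0, "ry": 0, "rz": 0}
    - {"dx": 0.5, "dy": 1, "dz": 13.5, "rx": 0, "ry": 0, "rz": 0}
    - {"dx": 0.5, "dy": 1, "dz": 13.5, "rx": 0, "ry": 0, "rz": 0}

```text
t: 2.38
eef_pos: [422.4, -243.6, 196.1]
tcp_rot: [-3.14, -0.002, 1.653]
ft_force: [0.5, 0.0, -0.2]
opening: 0.504
```

Call:
play_rows:
  increments:
    - {"dx": 0, "dy": 0, "dz": 0, "rx": 0, "ry": 0, "rz": 0}
    - {"dx": 0, "dy": 0, "dz": 0, "rx": 0, "ry": 0, "rz": 0}
    - {"dx": 0, "dy": 0, "dz": 0, "rx": 0, "ry": 0, "rz": 0}
    - {"dx": 0, "dy": 0, "dz": 0, "rx": 0, "ry": 0, "rz": 0}
    - {"dx": 0, "dy": 0, "dz": 0, "rx": 0, "ry": 0, "rz": 0}
  fingers: 0.05

```text
t: 2.8
eef_pos: [422.5, -243.6, 196.5]
tcp_rot: [-3.14, -0.001, 1.653]
ft_force: [0.6, 0.3, 0.1]
opening: 0.207
```

Call:
play_rows:
  increments:
    - {"dx": 0, "dy": 0, "dz": -20, "rx": 0, "ry": 0, "rz": 0}
    - {"dx": 0, "dy": 0, "dz": -60, "rx": 0, "ry": 0, "rz": 0}
    - {"dx": 0, "dy": 0, "dz": -80, "rx": 0, "ry": 0, "rz": 0}
    - {"dx": 0, "dy": 0, "dz": -80, "rx": 0, "ry": 0, "rz": 0}
    - {"dx": 0, "dy": 0, "dz": -80, "rx": 0, "ry": 0, "rz": 0}

```text
t: 3.22
eef_pos: [422.5, -243.6, 277.3]
tcp_rot: [3.141, 0.0, 1.653]
ft_force: [1.0, 0.2, -0.8]
opening: 0.197
```

Run:
```python
from h import *
st(); inc(625,247,280,1.646)
```

```text
t 3.22 pos [ 422.5 -243.6  277.3] rot [3.141 0.    1.653] F [ 1.   0.2 -0.8] op 0.197 j [-0.66  0.49  2.02  0.    0.63 -0.74]
inc d [472.4 242.   -2.8] r [0.   0.   0.07] rows 12.7
```

Call:
play_rows:
  increments:
    - {"dx": 472, "dy": 242, "dz": -3, "rx": 0, "ry": 0, "rz": 0}
    - {"dx": 472, "dy": 242, "dz": -3, "rx": 0, "ry": 0, "rz": 0}
    - {"dx": 472, "dy": 242, "dz": -3, "rx": 0, "ry": 0, "rz": 0}
    - {"dx": 472, "dy": 242, "dz": -3, "rx": 0, "ry": 0, "rz": 0}
    - {"dx": 472, "dy": 242, "dz": -3, "rx": 0, "ry": 0, "rz": 0}
    - {"dx": 472, "dy": 242, "dz": -3, "rx": 0, "ry": 0, "rz": 0}
    - {"dx": 472, "dy": 242, "dz": -3, "rx": 0, "ry": 0, "rz": 0}
    - {"dx": 472, "dy": 242, "dz": -3, "rx": 0, "ry": 0, "rz": 0}

```text
t: 3.88
eef_pos: [550.0, 66.6, 277.2]
tcp_rot: [-3.139, 0.0, 1.653]
ft_force: [1.5, -0.7, -0.8]
opening: 0.199
```

Run:
```python
from h import *
st(); inc(625,247,280,1.646)
c=viewer.read_camera("wrist"); cv2.imwrite("pics/w3.png",c["image"][:,:,::-1])
```

```text
t 3.88 pos [550.   66.6 277.2] rot [-3.139  0.     1.653] F [ 1.5 -0.7 -0.8] op 0.199 j [ 0.    0.56  1.86 -0.    0.73 -0.08]
inc d [173.6  89.6  -3. ] r [-0.02  0.    0.07] rows 4.7
```

View pics/w3.png

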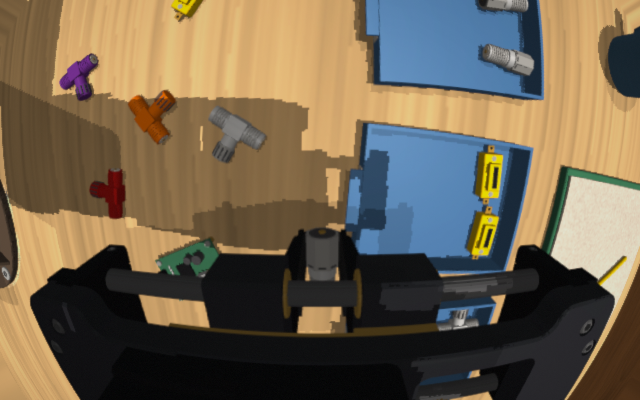

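Call:
play_rows:
  increments:
    - {"dx": 173.5, "dy": 89.5, "dz": -3, "rx": 0, "ry": 0, "rz": 0}
    - {"dx": 173.5, "dy": 89.5, "dz": -3, "rx": 0, "ry": 0, "rz": 0}
    - {"dx": 173.5, "dy": 89.5, "dz": -3, "rx": 0, "ry": 0, "rz": 0}
    - {"dx": 173.5, "dy": 89.5, "dz": -3, "rx": 0, "ry": 0, "rz": 0}
    - {"dx": 173.5, "dy": 89.5, "dz": -3, "rx": 0, "ry": 0, "rz": 0}
    - {"dx": 173.5, "dy": 89.5, "dz": -3, "rx": 0, "ry": 0, "rz": 0}
    - {"dx": 173.5, "dy": 89.5, "dz": -3, "rx": 0, "ry": 0, "rz": 0}

```text
t: 4.52
eef_pos: [626.2, 253.8, 278.1]
tcp_rot: [-3.139, -0.0, 1.658]
ft_force: [0.0, -0.3, -0.7]
opening: 0.194
```

Run:
```python
from h import *
st(); inc(625,247,200,1.646)
c=viewer.read_camera("wrist"); cv2.imwrite("pics/w4.png",np.vstack([c["image"][:,:,::-1]]))
cv2.imwrite("pics/w4t.png",top(c,"wrist",550,750,140,340,30,2.5))
```

```text
t 4.52 pos [626.2 253.8 278.1] rot [-3.139 -0.     1.658] F [ 0.  -0.3 -0.7] op 0.194 j [0.29 0.7  1.54 0.   0.91 0.2 ]
inc d [-6.7 -1.6 78.1] r [-0.02 -0.    0.12] rows 1.9
```

View pics/w4t.png

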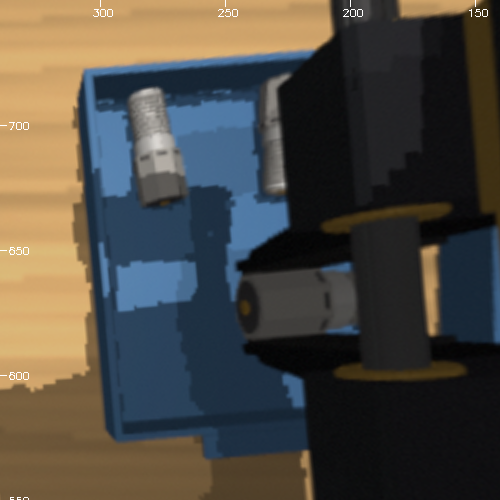

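View pics/w4.png

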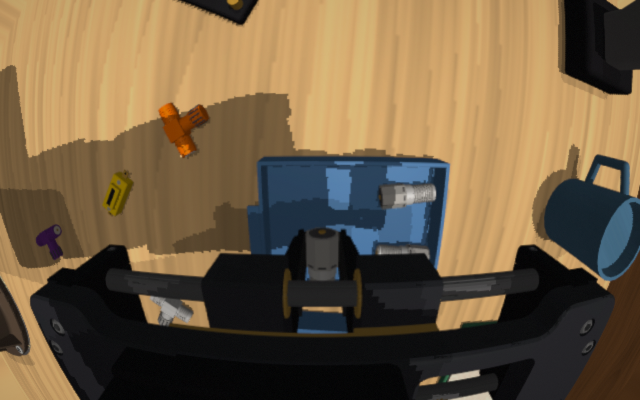

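Call:
play_rows:
  increments:
    - {"dx": -6, "dy": -4, "dz": 0, "rx": 0, "ry": 0, "rz": 0}
    - {"dx": -6, "dy": -4, "dz": 35, "rx": 0, "ry": 0, "rz": 0}
    - {"dx": -6, "dy": -4, "dz": 65, "rx": 0, "ry": 0, "rz": 0}
    - {"dx": -6, "dy": -4, "dz": 74, "rx": 0, "ry": 0, "rz": 0}
    - {"dx": -6, "dy": -4, "dz": 76, "rx": 0, "ry": 0, "rz": 0}
    - {"dx": -6, "dy": -4, "dz": 77, "rx": 0, "ry": 0, "rz": 0}
    - {"dx": -6, "dy": -4, "dz": 77, "rx": 0, "ry": 0, "rz": 0}

```text
t: 5.15
eef_pos: [622.7, 245.7, 202.7]
tcp_rot: [-3.14, -0.0, 1.656]
ft_force: [0.4, -0.1, -0.4]
opening: 0.192
```

Run:
```python
from h import *
st(); inc(622,247,199.5,1.656)
```

```text
t 5.15 pos [622.7 245.7 202.7] rot [-3.14  -0.     1.656] F [ 0.4 -0.1 -0.4] op 0.192 j [0.28 0.78 1.6  0.   0.76 0.19]
inc d [ 1.4 -0.5  3.2] r [-0.01 -0.    0.  ] rows 0.1
```

Call:
play_rows:
  increments:
    - {"dx": 0, "dy": 0, "dz": 2, "rx": 0, "ry": 0, "rz": 0}
    - {"dx": 0, "dy": 0, "dz": 3.3, "rx": 0, "ry": 0, "rz": 0}
    - {"dx": 0, "dy": 0, "dz": 3.3, "rx": 0, "ry": 0, "rz": 0}
    - {"dx": 0, "dy": 0, "dz": 3.3, "rx": 0, "ry": 0, "rz": 0}

```text
t: 5.48
eef_pos: [622.7, 245.7, 199.9]
tcp_rot: [-3.141, -0.0, 1.656]
ft_force: [-0.4, -0.5, 0.0]
opening: 0.196
```

Call:
play_rows:
  increments:
    - {"dx": 0, "dy": 0, "dz": 1, "rx": 0, "ry": 0, "rz": 0}
    - {"dx": 0, "dy": 0, "dz": 1, "rx": 0, "ry": 0, "rz": 0}
    - {"dx": 0, "dy": 0, "dz": 1, "rx": 0, "ry": 0, "rz": 0}

```text
t: 5.73
eef_pos: [622.7, 245.8, 199.6]
tcp_rot: [-3.141, -0.0, 1.657]
ft_force: [-1.6, -1.0, 5.1]
opening: 0.196
```

Contact (5 N). Release and rise.

Call:
play_rows:
  increments:
    - {"dx": 0, "dy": 0, "dz": 0, "rx": 0, "ry": 0, "rz": 0}
    - {"dx": 0, "dy": 0, "dz": 0, "rx": 0, "ry": 0, "rz": 0}
    - {"dx": 0, "dy": 0, "dz": 0, "rx": 0, "ry": 0, "rz": 0}
  fingers: 0.4

```text
t: 5.98
eef_pos: [622.7, 245.8, 199.6]
tcp_rot: [3.141, -0.001, 1.657]
ft_force: [0.7, -0.3, -0.3]
opening: 0.351
```

Call:
play_rows:
  increments:
    - {"dx": 0, "dy": 0, "dz": -10, "rx": 0, "ry": 0, "rz": 0}
    - {"dx": 0, "dy": 0, "dz": -50, "rx": 0, "ry": 0, "rz": 0}
    - {"dx": 0, "dy": 0, "dz": -90, "rx": 0, "ry": 0, "rz": 0}
    - {"dx": 0, "dy": 0, "dz": -130, "rx": 0, "ry": 0, "rz": 0}
    - {"dx": 0, "dy": 0, "dz": -160, "rx": 0, "ry": 0, "rz": 0}
    - {"dx": 0, "dy": 0, "dz": -160, "rx": 0, "ry": 0, "rz": 0}

```text
t: 6.48
eef_pos: [623.0, 246.0, 367.4]
tcp_rot: [3.131, -0.003, 1.657]
ft_force: [0.3, -0.0, 0.9]
opening: 0.404
```

Run:
```python
from h import *
st();
c=viewer.read_camera("wrist")
cv2.imwrite("pics/w5.png",np.vstack([c["image"][:,:,::-1]]))
cv2.imwrite("pics/w5t.png",np.hstack([top(c,"wrist",430,515,80,160,8,4.5),top(c,"wrist",385,470,205,295,8,4.5)]))
```

```text
t 6.48 pos [623.  246.  367.4] rot [ 3.131e+00 -3.000e-03  1.657e+00] F [ 0.3 -0.   0.9] op 0.404 j [0.28 0.59 1.48 0.   1.06 0.19]
```

View pics/w5.png

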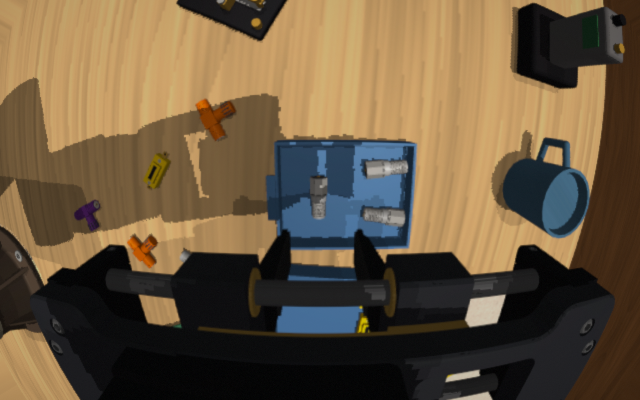

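View pics/w5t.png

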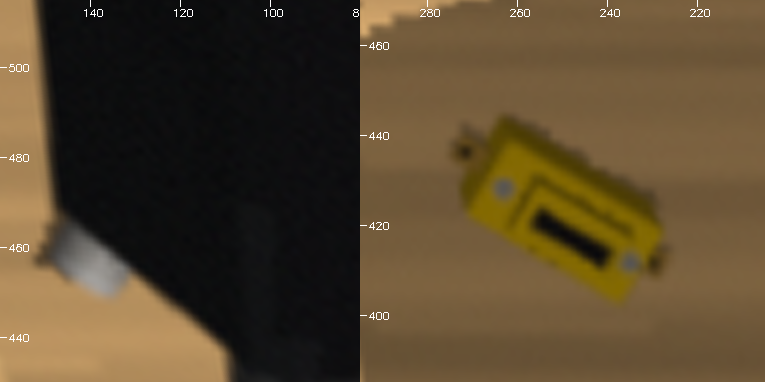

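Run:
```python
from h import *
inc(472,120,350,2.686)
```

```text
inc d [-112.5 -161.    12.7] r [ 0.07  0.02 -9.83] rows 8.2
```

Call:
play_rows:
  increments:
    - {"dx": -112.5, "dy": -161, "dz": 13, "rx": 0, "ry": 0, "rz": -9.8}
    - {"dx": -112.5, "dy": -161, "dz": 13, "rx": 0, "ry": 0, "rz": -9.8}
    - {"dx": -112.5, "dy": -161, "dz": 13, "rx": 0, "ry": 0, "rz": -9.8}
    - {"dx": -112.5, "dy": -161, "dz": 13, "rx": 0, "ry": 0, "rz": -9.8}
    - {"dx": -112.5, "dy": -161, "dz": 13, "rx": 0, "ry": 0, "rz": -9.8}
    - {"dx": -112.5, "dy": -161, "dz": 13, "rx": 0, "ry": 0, "rz": -9.8}
    - {"dx": -112.5, "dy": -161, "dz": 13, "rx": 0, "ry": 0, "rz": -9.8}
    - {"dx": -112.5, "dy": -161, "dz": 13, "rx": 0, "ry": 0, "rz": -9.8}
  fingers: 0.7

```text
t: 7.2
eef_pos: [471.5, 119.5, 349.2]
tcp_rot: [3.137, 0.004, 2.662]
ft_force: [0.2, -0.8, -0.2]
opening: 0.699
```

Call:
play_rows:
  increments:
    - {"dx": 0, "dy": 0, "dz": 0, "rx": 0, "ry": 0, "rz": -1}
    - {"dx": 0, "dy": 0, "dz": 0, "rx": 0, "ry": 0, "rz": -1}

```text
t: 7.37
eef_pos: [471.2, 119.4, 348.6]
tcp_rot: [3.138, 0.003, 2.772]
ft_force: [-0.7, 0.0, -0.7]
opening: 0.699
```

Run:
```python
from h import *
st(); inc(472,120,350,2.686)
c=viewer.read_camera("wrist")
cv2.imwrite("pics/w6.png",np.vstack([c["image"][:,:,::-1]]))
cv2.imwrite("pics/w6t.png",np.hstack([top(c,"wrist",430,515,80,160,8,6)]))
```

```text
t 7.37 pos [471.2 119.4 348.6] rot [3.138e+00 3.000e-03 2.772e+00] F [-0.7  0.  -0.7] op 0.699 j [ 0.11  0.37  1.96  0.    0.81 -1.09]
inc d [-0.6  0.9 -1.4] r [0.03 0.02 0.82] rows 0.7
```

View pics/w6.png

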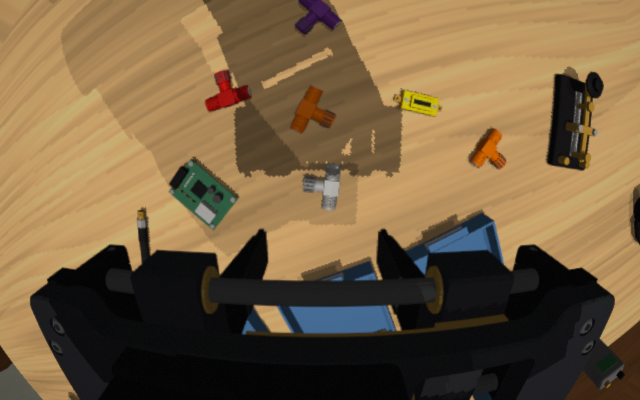

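View pics/w6t.png

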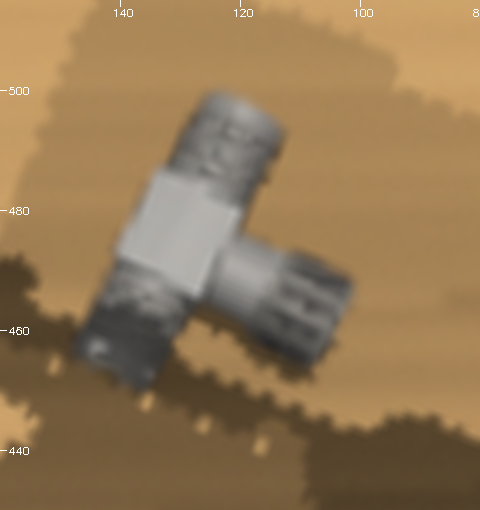

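Run:
```python
from h import *
inc(470,120.3,193.5,2.665)
```

```text
inc d [  1.9  -0.2 155.2] r [0.03 0.03 0.95] rows 3.7
```

Call:
play_rows:
  increments:
    - {"dx": 1.5, "dy": -0.5, "dz": 10, "rx": 0, "ry": 0, "rz": 1}
    - {"dx": 1.5, "dy": -0.5, "dz": 50, "rx": 0, "ry": 0, "rz": 1}
    - {"dx": 1.5, "dy": -0.5, "dz": 90, "rx": 0, "ry": 0, "rz": 1}
    - {"dx": 1.5, "dy": -0.5, "dz": 125, "rx": 0, "ry": 0, "rz": 1}
    - {"dx": 1.5, "dy": -0.5, "dz": 145, "rx": 0, "ry": 0, "rz": 1}
    - {"dx": 1.5, "dy": -0.5, "dz": 153, "rx": 0, "ry": 0, "rz": 1}
    - {"dx": 1.5, "dy": -0.5, "dz": 154, "rx": 0, "ry": 0, "rz": 1}
    - {"dx": 1.5, "dy": -0.5, "dz": 154, "rx": 0, "ry": 0, "rz": 1}

```text
t: 8.08
eef_pos: [470.5, 119.9, 194.9]
tcp_rot: [3.138, 0.002, 2.658]
ft_force: [0.0, 0.1, 1.1]
opening: 0.7
```

Run:
```python
from h import *
st();inc(470,120.3,193.5,2.665)
c=viewer.read_camera("wrist")
cv2.imwrite("pics/w7.png",np.vstack([c["image"][150:,:,::-1]]))
```

```text
t 8.08 pos [470.5 119.9 194.9] rot [3.138e+00 2.000e-03 2.658e+00] F [0.  0.1 1.1] op 0.7 j [ 0.11  0.64  2.08  0.    0.42 -0.98]
inc d [0.6 0.1 1.4] r [ 0.03  0.02 -0.06] rows 0.1
```

View pics/w7.png

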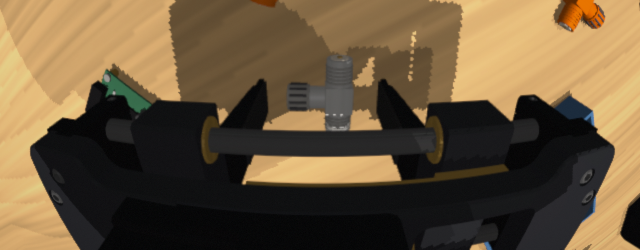

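Tee spans columns 288–352, fingertips at 267 and 378; centred. Close and lift.

Call:
play_rows:
  increments:
    - {"dx": 0, "dy": 0, "dz": 0, "rx": 0, "ry": 0, "rz": 0}
    - {"dx": 0, "dy": 0, "dz": 0, "rx": 0, "ry": 0, "rz": 0}
    - {"dx": 0, "dy": 0, "dz": 0, "rx": 0, "ry": 0, "rz": 0}
    - {"dx": 0, "dy": 0, "dz": 0, "rx": 0, "ry": 0, "rz": 0}
    - {"dx": 0, "dy": 0, "dz": 0, "rx": 0, "ry": 0, "rz": 0}
  fingers: 0.2

```text
t: 8.55
eef_pos: [470.6, 119.9, 196.0]
tcp_rot: [3.137, 0.004, 2.659]
ft_force: [-0.6, -0.7, 0.2]
opening: 0.409
```

Call:
play_rows:
  increments:
    - {"dx": 0, "dy": 0, "dz": -20, "rx": 0, "ry": 0, "rz": 0}
    - {"dx": 0, "dy": 0, "dz": -55, "rx": 0, "ry": 0, "rz": 0}
    - {"dx": 0, "dy": 0, "dz": -90, "rx": 0, "ry": 0, "rz": 0}
    - {"dx": 0, "dy": 0, "dz": -110, "rx": 0, "ry": 0, "rz": 0}
    - {"dx": 0, "dy": 0, "dz": -110, "rx": 0, "ry": 0, "rz": 0}

```text
t: 8.97
eef_pos: [470.2, 119.8, 309.8]
tcp_rot: [3.133, 0.009, 2.659]
ft_force: [0.3, -0.2, -0.5]
opening: 0.4
```

Run:
```python
from h import *
st();inc(631,-81.5,300,3.21)
c=viewer.read_camera("wrist")
cv2.imwrite("pics/w8.png",np.vstack([c["image"][:,:,::-1]]))
```

```text
t 8.97 pos [470.2 119.8 309.8] rot [3.133 0.009 2.659] F [ 0.3 -0.2 -0.5] op 0.4 j [ 0.11  0.43  2.    0.    0.7  -0.98]
inc d [-235.8 -103.7   11.1] r [ 0.05  0.11 -5.26] rows 6.2
```

View pics/w8.png

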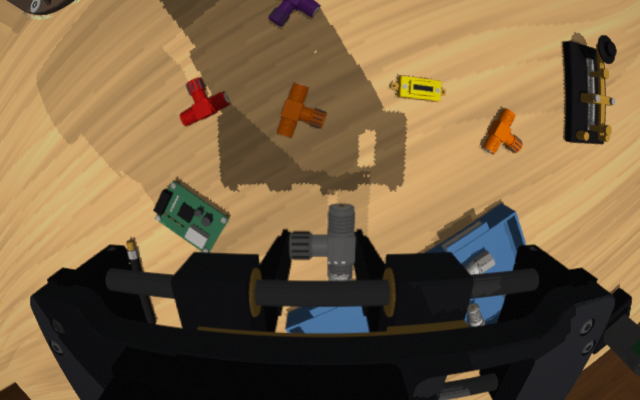

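Call:
play_rows:
  increments:
    - {"dx": -236, "dy": -104, "dz": 11, "rx": 0, "ry": 0.1, "rz": -5.3}
    - {"dx": -236, "dy": -104, "dz": 11, "rx": 0, "ry": 0.1, "rz": -5.3}
    - {"dx": -236, "dy": -104, "dz": 11, "rx": 0, "ry": 0.1, "rz": -5.3}
    - {"dx": -236, "dy": -104, "dz": 11, "rx": 0, "ry": 0.1, "rz": -5.3}
    - {"dx": -236, "dy": -104, "dz": 11, "rx": 0, "ry": 0.1, "rz": -5.3}
    - {"dx": -236, "dy": -104, "dz": 11, "rx": 0, "ry": 0.1, "rz": -5.3}
    - {"dx": -236, "dy": -104, "dz": 11, "rx": 0, "ry": 0.1, "rz": -5.3}
    - {"dx": -236, "dy": -104, "dz": 11, "rx": 0, "ry": 0.1, "rz": -5.3}

```text
t: 9.68
eef_pos: [631.8, -84.6, 295.4]
tcp_rot: [3.136, -0.002, -3.073]
ft_force: [-0.4, 0.4, -0.9]
opening: 0.397
```

Run:
```python
from h import *
st();inc(631,-81.5,200,3.21)
c=viewer.read_camera("wrist")
cv2.imwrite("pics/w9.png",np.vstack([c["image"][:,:,::-1]]))
cv2.imwrite("pics/w9t.png",top(c,"wrist",560,750,-180,20,30,2.5))
```

```text
t 9.68 pos [631.8 -84.6 295.4] rot [ 3.136e+00 -2.000e-03 -3.073e+00] F [-0.4  0.4 -0.9] op 0.397 j [-0.24  0.63  1.63  0.01  0.88 -1.88]
inc d [ 0.4  2.7 95.4] r [ 0.05 -0.02  0.  ] rows 2.3
```

View pics/w9.png

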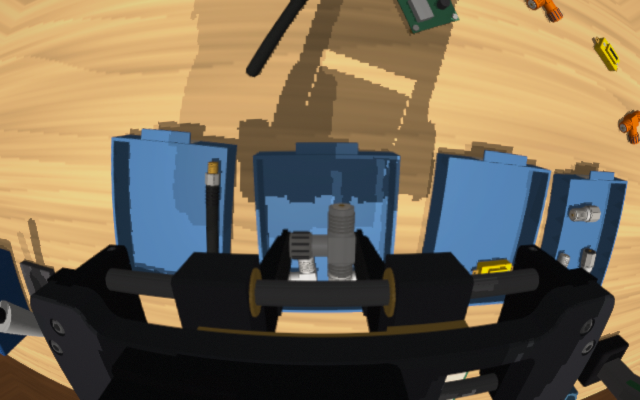

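View pics/w9t.png

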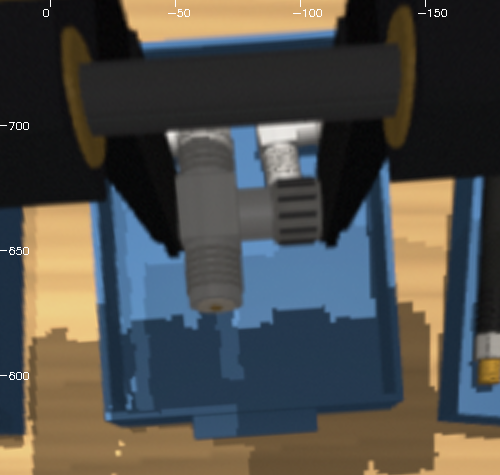

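Call:
play_rows:
  increments:
    - {"dx": 2, "dy": 3, "dz": 15, "rx": 0, "ry": 0, "rz": 0}
    - {"dx": 2, "dy": 3, "dz": 50, "rx": 0, "ry": 0, "rz": 0}
    - {"dx": 2, "dy": 3, "dz": 80, "rx": 0, "ry": 0, "rz": 0}
    - {"dx": 2, "dy": 3, "dz": 91, "rx": 0, "ry": 0, "rz": 0}
    - {"dx": 2, "dy": 3, "dz": 94, "rx": 0, "ry": 0, "rz": 0}
    - {"dx": 2, "dy": 3, "dz": 94.5, "rx": 0, "ry": 0, "rz": 0}
    - {"dx": 2, "dy": 3, "dz": 94.5, "rx": 0, "ry": 0, "rz": 0}

```text
t: 10.32
eef_pos: [628.4, -79.0, 202.4]
tcp_rot: [3.136, -0.002, -3.071]
ft_force: [1.2, 0.1, 0.1]
opening: 0.397
```

Call:
play_rows:
  increments:
    - {"dx": 0, "dy": 0, "dz": 1.5, "rx": 0, "ry": 0, "rz": 0}
    - {"dx": 0, "dy": 0, "dz": 1.5, "rx": 0, "ry": 0, "rz": 0}
    - {"dx": 0, "dy": 0, "dz": 1.5, "rx": 0, "ry": 0, "rz": 0}

```text
t: 10.57
eef_pos: [628.5, -79.0, 202.0]
tcp_rot: [3.137, 0.0, -3.071]
ft_force: [-0.2, -0.3, -0.9]
opening: 0.394
```

Call:
play_rows:
  increments:
    - {"dx": 0, "dy": 0, "dz": 3, "rx": 0, "ry": 0, "rz": 0}
    - {"dx": 0, "dy": 0, "dz": 3.5, "rx": 0, "ry": 0, "rz": 0}
    - {"dx": 0, "dy": 0, "dz": 3.5, "rx": 0, "ry": 0, "rz": 0}
    - {"dx": 0, "dy": 0, "dz": 3.5, "rx": 0, "ry": 0, "rz": 0}

```text
t: 10.9
eef_pos: [628.6, -79.0, 199.0]
tcp_rot: [3.137, 0.001, -3.071]
ft_force: [-1.6, 0.9, 5.4]
opening: 0.396
```

Contact. Release and rise.

Call:
play_rows:
  increments:
    - {"dx": 0, "dy": 0, "dz": 0, "rx": 0, "ry": 0, "rz": 0}
    - {"dx": 0, "dy": 0, "dz": 0, "rx": 0, "ry": 0, "rz": 0}
    - {"dx": 0, "dy": 0, "dz": 0, "rx": 0, "ry": 0, "rz": 0}
  fingers: 0.58

```text
t: 11.15
eef_pos: [628.6, -79.1, 198.9]
tcp_rot: [3.137, 0.001, -3.071]
ft_force: [-1.0, -0.1, -0.1]
opening: 0.546
```

Call:
play_rows:
  increments:
    - {"dx": 0, "dy": 0, "dz": -10, "rx": 0, "ry": 0, "rz": 0}
    - {"dx": 0, "dy": 0, "dz": -50, "rx": 0, "ry": 0, "rz": 0}
    - {"dx": 0, "dy": 0, "dz": -90, "rx": 0, "ry": 0, "rz": 0}
    - {"dx": 0, "dy": 0, "dz": -130, "rx": 0, "ry": 0, "rz": 0}
    - {"dx": 0, "dy": 0, "dz": -150, "rx": 0, "ry": 0, "rz": 0}
    - {"dx": 0, "dy": 0, "dz": -150, "rx": 0, "ry": 0, "rz": 0}

```text
t: 11.65
eef_pos: [628.7, -79.8, 354.9]
tcp_rot: [3.139, 0.009, -3.071]
ft_force: [0.8, -0.8, 0.7]
opening: 0.578
```

Run:
```python
from h import *
st();inc(425,249,350,2.66)
c=viewer.read_camera("wrist")
cv2.imwrite("pics/w10.png",np.vstack([c["image"][:,:,::-1]]))
```

```text
t 11.65 pos [628.7 -79.8 354.9] rot [ 3.139  0.009 -3.071] F [ 0.8 -0.8  0.7] op 0.578 j [-0.23  0.55  1.59  0.01  0.99 -1.88]
inc d [180.2 342.3   4.1] r [0.04 0.08 5.27] rows 9.3
```

View pics/w10.png

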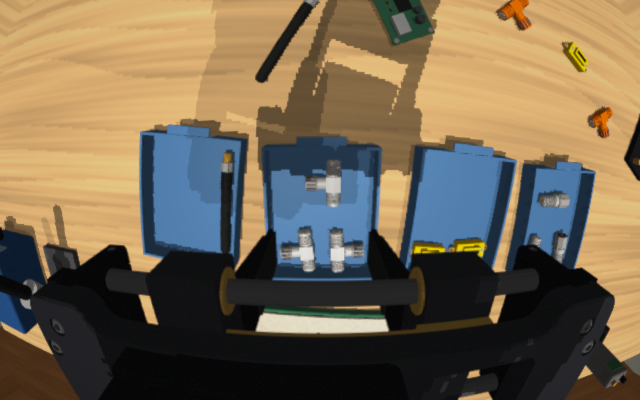

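Run:
```python
from h import *
inc(423,248,350,1.04)
```

```text
inc d [181.9 341.3   2.2] r [ 0.07 -0.   20.74] rows 17.4
```

Call:
play_rows:
  increments:
    - {"dx": 182, "dy": 341, "dz": 2, "rx": 0, "ry": 0, "rz": 20.7}
    - {"dx": 182, "dy": 341, "dz": 2, "rx": 0, "ry": 0, "rz": 20.7}
    - {"dx": 182, "dy": 341, "dz": 2, "rx": 0, "ry": 0, "rz": 20.7}
    - {"dx": 182, "dy": 341, "dz": 2, "rx": 0, "ry": 0, "rz": 20.7}
    - {"dx": 182, "dy": 341, "dz": 2, "rx": 0, "ry": 0, "rz": 20.7}
    - {"dx": 182, "dy": 341, "dz": 2, "rx": 0, "ry": 0, "rz": 20.7}
    - {"dx": 182, "dy": 341, "dz": 2, "rx": 0, "ry": 0, "rz": 20.7}
    - {"dx": 182, "dy": 341, "dz": 2, "rx": 0, "ry": 0, "rz": 20.7}
  fingers: 0.5

```text
t: 12.37
eef_pos: [457.3, 192.4, 349.0]
tcp_rot: [3.138, -0.003, 2.247]
ft_force: [1.1, -0.6, 0.6]
opening: 0.501
```

Run:
```python
from h import *
st();inc(423,248,350,1.04)
```

```text
t 12.37 pos [457.3 192.4 349. ] rot [ 3.138e+00 -3.000e-03  2.247e+00] F [ 1.1 -0.6  0.6] op 0.501 j [ 0.26  0.38  1.93  0.01  0.82 -0.42]
inc d [64.8  8.1 -0.7] r [ 1.000e-02 -5.000e-02  1.153e+01] rows 9.7
```

Call:
play_rows:
  increments:
    - {"dx": 65, "dy": 8, "dz": 0, "rx": 0, "ry": 0, "rz": 11.5}
    - {"dx": 65, "dy": 8, "dz": 0, "rx": 0, "ry": 0, "rz": 11.5}
    - {"dx": 65, "dy": 8, "dz": 0, "rx": 0, "ry": 0, "rz": 11.5}
    - {"dx": 65, "dy": 8, "dz": 0, "rx": 0, "ry": 0, "rz": 11.5}
    - {"dx": 65, "dy": 8, "dz": 0, "rx": 0, "ry": 0, "rz": 11.5}
    - {"dx": 65, "dy": 8, "dz": 0, "rx": 0, "ry": 0, "rz": 11.5}
    - {"dx": 65, "dy": 8, "dz": 0, "rx": 0, "ry": 0, "rz": 11.5}
    - {"dx": 65, "dy": 8, "dz": 0, "rx": 0, "ry": 0, "rz": 11.5}

```text
t: 13.03
eef_pos: [422.6, 248.0, 348.3]
tcp_rot: [-3.14, -0.004, 1.264]
ft_force: [-0.5, 0.4, -0.6]
opening: 0.502
```

Call:
play_rows:
  increments:
    - {"dx": 0, "dy": 0, "dz": 0, "rx": 0, "ry": 0, "rz": 1.5}
    - {"dx": 0, "dy": 0, "dz": 0, "rx": 0, "ry": 0, "rz": 1.5}
    - {"dx": 0, "dy": 0, "dz": 0, "rx": 0, "ry": 0, "rz": 1.5}

```text
t: 13.28
eef_pos: [422.3, 247.9, 347.3]
tcp_rot: [-3.138, -0.002, 1.105]
ft_force: [0.4, -0.3, -0.4]
opening: 0.499
```

Run:
```python
from h import *
st();inc(423,248,350,1.04)
c=viewer.read_camera("wrist")
cv2.imwrite("pics/w11.png",np.vstack([c["image"][:,:,::-1]]))
cv2.imwrite("pics/w11t.png",top(c,"wrist",380,470,205,295,13,6))
```

```text
t 13.28 pos [422.3 247.9 347.3] rot [-3.138e+00 -2.000e-03  1.105e+00] F [ 0.4 -0.3 -0.4] op 0.499 j [0.4  0.38 1.95 0.01 0.82 0.86]
inc d [ 0.4  0.5 -2.7] r [-0.04 -0.02  0.62] rows 0.5
```

View pics/w11.png

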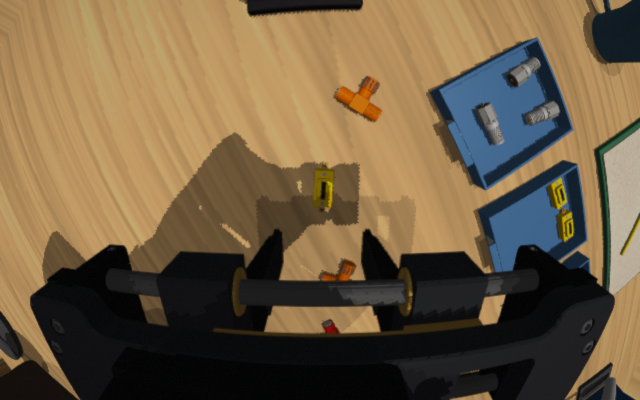

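View pics/w11t.png

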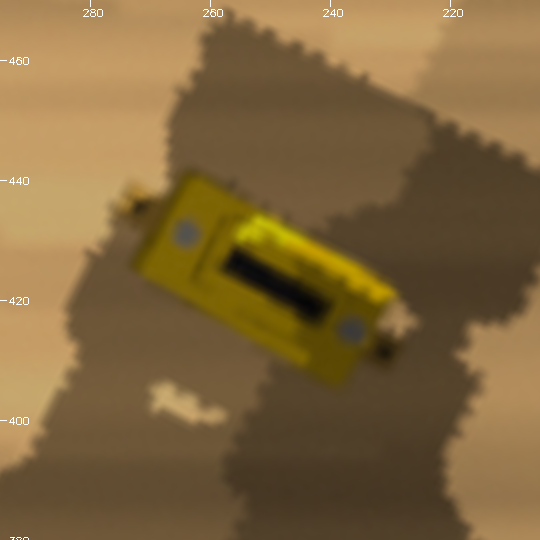

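Run:
```python
from h import *
inc(423.3,250.4,193.5,1.04)
```

```text
inc d [  2.3   0.3 154. ] r [-0.04 -0.02  0.65] rows 3.7
```

Call:
play_rows:
  increments:
    - {"dx": 2.5, "dy": 0.5, "dz": 10, "rx": 0, "ry": 0, "rz": 0.6}
    - {"dx": 2.5, "dy": 0.5, "dz": 50, "rx": 0, "ry": 0, "rz": 0.6}
    - {"dx": 2.5, "dy": 0.5, "dz": 90, "rx": 0, "ry": 0, "rz": 0.6}
    - {"dx": 2.5, "dy": 0.5, "dz": 125, "rx": 0, "ry": 0, "rz": 0.6}
    - {"dx": 2.5, "dy": 0.5, "dz": 145, "rx": 0, "ry": 0, "rz": 0.6}
    - {"dx": 2.5, "dy": 0.5, "dz": 152, "rx": 0, "ry": 0, "rz": 0.6}
    - {"dx": 2.5, "dy": 0.5, "dz": 153.5, "rx": 0, "ry": 0, "rz": 0.6}
    - {"dx": 2.5, "dy": 0.5, "dz": 153.5, "rx": 0, "ry": 0, "rz": 0.6}

```text
t: 14.0
eef_pos: [423.7, 250.5, 194.2]
tcp_rot: [-3.138, -0.002, 1.046]
ft_force: [0.3, 0.2, 0.2]
opening: 0.496
```

Run:
```python
from h import *
st();inc(423.3,250.4,193.5,1.04)
c=viewer.read_camera("wrist")
cv2.imwrite("pics/w12.png",np.vstack([c["image"][150:,:,::-1]]))
```

```text
t 14.0 pos [423.7 250.5 194.2] rot [-3.138e+00 -2.000e-03  1.046e+00] F [0.3 0.2 0.2] op 0.496 j [0.4  0.64 2.06 0.01 0.44 0.91]
inc d [-0.3 -0.3  0.7] r [-0.04 -0.01  0.06] rows 0.1
```

View pics/w12.png

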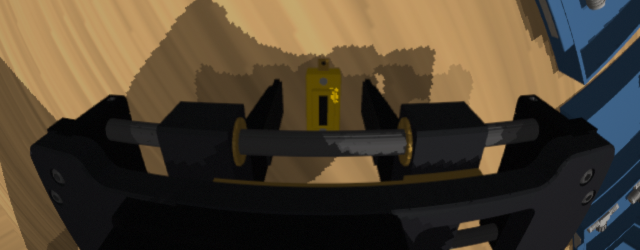

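Fuse holder at columns 306–342, fingertips at 280 and 364; centred. Close and lift.

Call:
play_rows:
  increments:
    - {"dx": 0, "dy": 0, "dz": 0, "rx": 0, "ry": 0, "rz": 0}
    - {"dx": 0, "dy": 0, "dz": 0, "rx": 0, "ry": 0, "rz": 0}
    - {"dx": 0, "dy": 0, "dz": 0, "rx": 0, "ry": 0, "rz": 0}
    - {"dx": 0, "dy": 0, "dz": 0, "rx": 0, "ry": 0, "rz": 0}
    - {"dx": 0, "dy": 0, "dz": 0, "rx": 0, "ry": 0, "rz": 0}
  fingers: 0.05

```text
t: 14.47
eef_pos: [423.8, 250.6, 195.3]
tcp_rot: [-3.139, -0.003, 1.046]
ft_force: [0.3, -0.7, 3.8]
opening: 0.208
```

Call:
play_rows:
  increments:
    - {"dx": 0, "dy": 0, "dz": -20, "rx": 0, "ry": 0, "rz": 0}
    - {"dx": 0, "dy": 0, "dz": -55, "rx": 0, "ry": 0, "rz": 0}
    - {"dx": 0, "dy": 0, "dz": -90, "rx": 0, "ry": 0, "rz": 0}
    - {"dx": 0, "dy": 0, "dz": -100, "rx": 0, "ry": 0, "rz": 0}
    - {"dx": 0, "dy": 0, "dz": -100, "rx": 0, "ry": 0, "rz": 0}

```text
t: 14.88
eef_pos: [424.0, 250.3, 298.0]
tcp_rot: [3.141, -0.007, 1.046]
ft_force: [-0.0, 0.6, -0.3]
opening: 0.207
```

Run:
```python
from h import *
st();inc(624,79,290,1.58)
```

```text
t 14.88 pos [424.  250.3 298. ] rot [ 3.141 -0.007  1.046] F [-0.   0.6 -0.3] op 0.207 j [0.4  0.46 1.99 0.01 0.69 0.92]
inc d [-48.2 258.8   7.7] r [ 0.02 -0.07 -5.1 ] rows 6.3
```

Call:
play_rows:
  increments:
    - {"dx": -48, "dy": 259, "dz": 8, "rx": 0, "ry": -0.1, "rz": -5.1}
    - {"dx": -48, "dy": 259, "dz": 8, "rx": 0, "ry": -0.1, "rz": -5.1}
    - {"dx": -48, "dy": 259, "dz": 8, "rx": 0, "ry": -0.1, "rz": -5.1}
    - {"dx": -48, "dy": 259, "dz": 8, "rx": 0, "ry": -0.1, "rz": -5.1}
    - {"dx": -48, "dy": 259, "dz": 8, "rx": 0, "ry": -0.1, "rz": -5.1}
    - {"dx": -48, "dy": 259, "dz": 8, "rx": 0, "ry": -0.1, "rz": -5.1}
    - {"dx": -48, "dy": 259, "dz": 8, "rx": 0, "ry": -0.1, "rz": -5.1}
    - {"dx": -48, "dy": 259, "dz": 8, "rx": 0, "ry": -0.1, "rz": -5.1}

```text
t: 15.55
eef_pos: [626.5, 76.0, 287.5]
tcp_rot: [3.141, 0.004, 1.577]
ft_force: [-1.2, -0.6, 0.9]
opening: 0.205
```

Run:
```python
from h import *
st();inc(624,79,203,1.58)
c=viewer.read_camera("wrist")
cv2.imwrite("pics/w13.png",np.vstack([c["image"][:,:,::-1]]))
```

```text
t 15.55 pos [626.5  76.  287.5] rot [3.141 0.004 1.577] F [-1.2 -0.6  0.9] op 0.205 j [ 0.02  0.63  1.66 -0.01  0.86  0.01]
inc d [ 3.3 -2.5 84.5] r [ 0.01  0.04 -0.03] rows 2.0
```

View pics/w13.png

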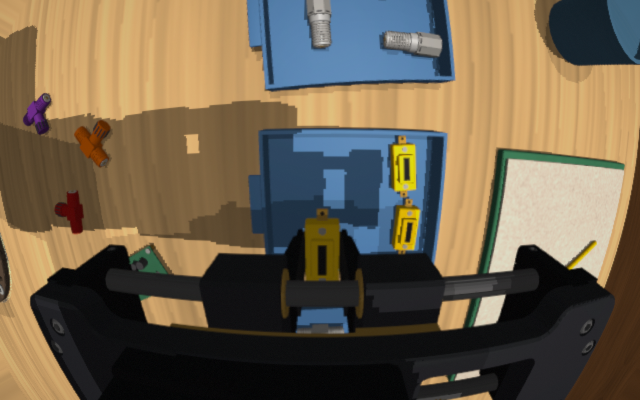

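Call:
play_rows:
  increments:
    - {"dx": 3, "dy": -3, "dz": 15, "rx": 0, "ry": 0, "rz": 0}
    - {"dx": 3, "dy": -3, "dz": 50, "rx": 0, "ry": 0, "rz": 0}
    - {"dx": 3, "dy": -3, "dz": 75, "rx": 0, "ry": 0, "rz": 0}
    - {"dx": 3, "dy": -3, "dz": 83, "rx": 0, "ry": 0, "rz": 0}
    - {"dx": 3, "dy": -3, "dz": 85.5, "rx": 0, "ry": 0, "rz": 0}
    - {"dx": 3, "dy": -3, "dz": 85.5, "rx": 0, "ry": 0, "rz": 0}
    - {"dx": 3, "dy": -3, "dz": 85.5, "rx": 0, "ry": 0, "rz": 0}

```text
t: 16.18
eef_pos: [621.9, 80.6, 203.2]
tcp_rot: [3.141, 0.004, 1.578]
ft_force: [-0.9, 0.1, 0.1]
opening: 0.21
```

Call:
play_rows:
  increments:
    - {"dx": 0, "dy": 0, "dz": 2.5, "rx": 0, "ry": 0, "rz": 0}
    - {"dx": 0, "dy": 0, "dz": 2.5, "rx": 0, "ry": 0, "rz": 0}
    - {"dx": 0, "dy": 0, "dz": 2.5, "rx": 0, "ry": 0, "rz": 0}
    - {"dx": 0, "dy": 0, "dz": 2.5, "rx": 0, "ry": 0, "rz": 0}

```text
t: 16.52
eef_pos: [621.9, 80.6, 201.3]
tcp_rot: [3.14, 0.004, 1.578]
ft_force: [-0.2, -0.8, 0.4]
opening: 0.205
```

Call:
play_rows:
  increments:
    - {"dx": 0, "dy": 0, "dz": 2, "rx": 0, "ry": 0, "rz": 0}
    - {"dx": 0, "dy": 0, "dz": 3, "rx": 0, "ry": 0, "rz": 0}
    - {"dx": 0, "dy": 0, "dz": 3, "rx": 0, "ry": 0, "rz": 0}
    - {"dx": 0, "dy": 0, "dz": 3, "rx": 0, "ry": 0, "rz": 0}

```text
t: 16.85
eef_pos: [622.0, 80.6, 198.4]
tcp_rot: [3.14, 0.004, 1.578]
ft_force: [0.6, -0.2, 2.0]
opening: 0.204
```

Call:
play_rows:
  increments:
    - {"dx": 0, "dy": 0, "dz": 0.6, "rx": 0, "ry": 0, "rz": 0}
    - {"dx": 0, "dy": 0, "dz": 0.6, "rx": 0, "ry": 0, "rz": 0}

```text
t: 17.02
eef_pos: [622.0, 80.5, 198.3]
tcp_rot: [3.14, 0.004, 1.578]
ft_force: [-1.7, -0.4, 8.4]
opening: 0.207
```

Call:
play_rows:
  increments:
    - {"dx": 0, "dy": 0, "dz": 0, "rx": 0, "ry": 0, "rz": 0}
    - {"dx": 0, "dy": 0, "dz": 0, "rx": 0, "ry": 0, "rz": 0}
    - {"dx": 0, "dy": 0, "dz": 0, "rx": 0, "ry": 0, "rz": 0}
  fingers: 0.4

```text
t: 17.27
eef_pos: [622.0, 80.5, 198.1]
tcp_rot: [3.14, 0.004, 1.578]
ft_force: [0.7, 0.5, -0.8]
opening: 0.359
```

Call:
play_rows:
  increments:
    - {"dx": 0, "dy": 0, "dz": -10, "rx": 0, "ry": 0, "rz": 0}
    - {"dx": 0, "dy": 0, "dz": -50, "rx": 0, "ry": 0, "rz": 0}
    - {"dx": 0, "dy": 0, "dz": -90, "rx": 0, "ry": 0, "rz": 0}
    - {"dx": 0, "dy": 0, "dz": -130, "rx": 0, "ry": 0, "rz": 0}
    - {"dx": 0, "dy": 0, "dz": -150, "rx": 0, "ry": 0, "rz": 0}
    - {"dx": 0, "dy": 0, "dz": -150, "rx": 0, "ry": 0, "rz": 0}

```text
t: 17.77
eef_pos: [622.0, 81.2, 354.0]
tcp_rot: [3.132, 0.004, 1.578]
ft_force: [1.1, 0.5, 0.6]
opening: 0.398
```

Run:
```python
from h import *
st();
c=viewer.read_camera("wrist")
cv2.imwrite("pics/w14.png",np.vstack([c["image"][:,:,::-1]]))
c=viewer.read_camera("scene")
cv2.imwrite("pics/s14.png",top(c,"scene",400,540,-200,-60,6.5,4))
inc(470,-127,350,2.66)
```

```text
t 17.77 pos [622.   81.2 354. ] rot [3.132 0.004 1.578] F [1.1 0.5 0.6] op 0.398 j [ 0.03  0.54  1.61 -0.    0.98  0.02]
inc d [-207.  -153.    -0.6] r [ 1.000e-02  5.000e-02 -1.033e+01] rows 8.7
```

View pics/w14.png

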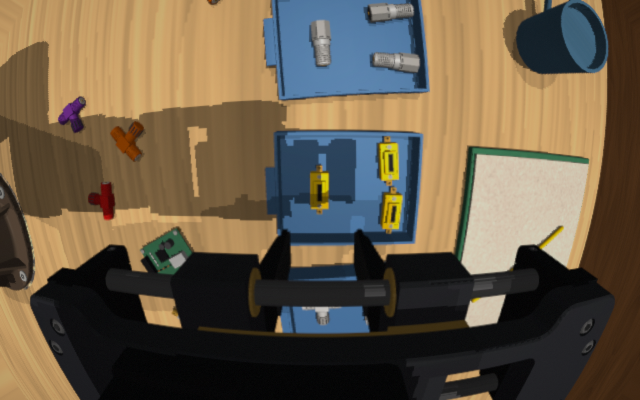

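View pics/s14.png

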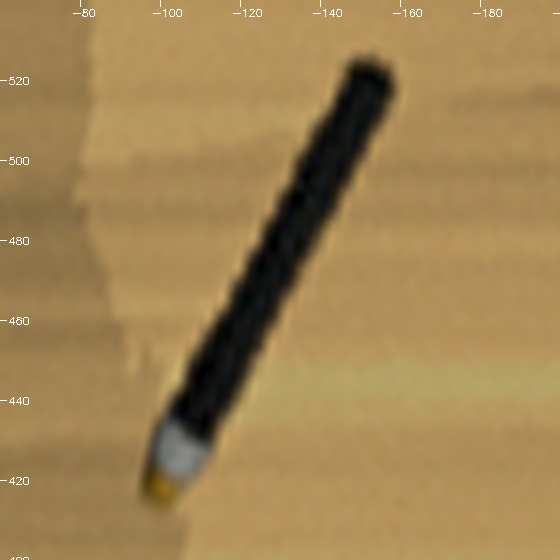

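Call:
play_rows:
  increments:
    - {"dx": -207, "dy": -153, "dz": 0, "rx": 0, "ry": 0, "rz": -10.6}
    - {"dx": -207, "dy": -153, "dz": 0, "rx": 0, "ry": 0, "rz": -10.6}
    - {"dx": -207, "dy": -153, "dz": 0, "rx": 0, "ry": 0, "rz": -10.6}
    - {"dx": -207, "dy": -153, "dz": 0, "rx": 0, "ry": 0, "rz": -10.6}
    - {"dx": -207, "dy": -153, "dz": 0, "rx": 0, "ry": 0, "rz": -10.6}
    - {"dx": -207, "dy": -153, "dz": 0, "rx": 0, "ry": 0, "rz": -10.6}
    - {"dx": -207, "dy": -153, "dz": 0, "rx": 0, "ry": 0, "rz": -10.6}
    - {"dx": -207, "dy": -153, "dz": 0, "rx": 0, "ry": 0, "rz": -10.6}
  fingers: 0.4

```text
t: 18.53
eef_pos: [467.9, -129.4, 348.3]
tcp_rot: [-3.139, 0.001, 2.543]
ft_force: [1.2, -0.3, 0.2]
opening: 0.4
```

Call:
play_rows:
  increments:
    - {"dx": 0, "dy": 0, "dz": 0, "rx": 0, "ry": 0, "rz": -1}
    - {"dx": 0, "dy": 0, "dz": 0, "rx": 0, "ry": 0, "rz": -1}
    - {"dx": 0, "dy": 0, "dz": 0, "rx": 0, "ry": 0, "rz": -1}

```text
t: 18.78
eef_pos: [467.8, -129.4, 347.3]
tcp_rot: [-3.139, -0.001, 2.644]
ft_force: [-0.9, 0.2, -0.3]
opening: 0.404
```

Run:
```python
from h import *
st();
c=viewer.read_camera("wrist")
cv2.imwrite("pics/w15.png",np.vstack([c["image"][:,:,::-1]]))
cv2.imwrite("pics/w15t.png",top(c,"wrist",400,540,-200,-60,6.5,4))
inc(470,-125,350,2.69)
```

```text
t 18.78 pos [ 467.8 -129.4  347.3] rot [-3.139e+00 -1.000e-03  2.644e+00] F [-0.9  0.2 -0.3] op 0.404 j [-0.41  0.37  1.96 -0.    0.81 -1.48]
inc d [ 0.2  4.7 -2.5] r [-0.03 -0.   -0.44] rows 0.4
```

View pics/w15.png

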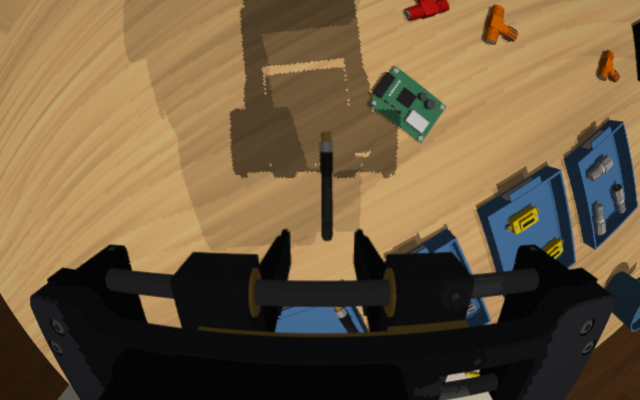

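View pics/w15t.png

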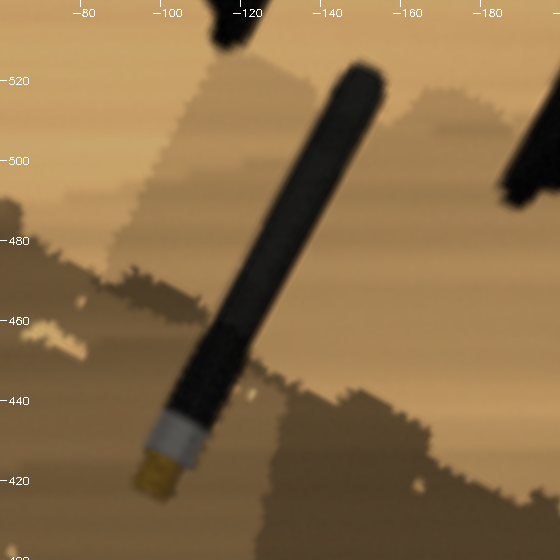

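Run:
```python
from h import *
inc(470.5,-124.8,192.5,2.689)
```

```text
inc d [ -0.2   5.6 155. ] r [-0.03 -0.   -0.43] rows 3.7
```

Call:
play_rows:
  increments:
    - {"dx": 0, "dy": 5.5, "dz": 10, "rx": 0, "ry": 0, "rz": -0.4}
    - {"dx": 0, "dy": 5.5, "dz": 50, "rx": 0, "ry": 0, "rz": -0.4}
    - {"dx": 0, "dy": 5.5, "dz": 90, "rx": 0, "ry": 0, "rz": -0.4}
    - {"dx": 0, "dy": 5.5, "dz": 125, "rx": 0, "ry": 0, "rz": -0.4}
    - {"dx": 0, "dy": 5.5, "dz": 145, "rx": 0, "ry": 0, "rz": -0.4}
    - {"dx": 0, "dy": 5.5, "dz": 152, "rx": 0, "ry": 0, "rz": -0.4}
    - {"dx": 0, "dy": 5.5, "dz": 154, "rx": 0, "ry": 0, "rz": -0.4}
    - {"dx": 0, "dy": 5.5, "dz": 154, "rx": 0, "ry": 0, "rz": -0.4}

```text
t: 19.5
eef_pos: [470.6, -124.6, 193.7]
tcp_rot: [-3.139, -0.001, 2.685]
ft_force: [0.2, -0.2, 0.7]
opening: 0.402
```

Run:
```python
from h import *
st();inc(470.5,-124.8,193,2.689)
c=viewer.read_camera("wrist")
cv2.imwrite("pics/w16.png",np.vstack([c["image"][:,:,::-1]]))
```

```text
t 19.5 pos [ 470.6 -124.6  193.7] rot [-3.139e+00 -1.000e-03  2.685e+00] F [ 0.2 -0.2  0.7] op 0.402 j [-0.39  0.64  2.07 -0.01  0.43 -1.5 ]
inc d [-0.  -0.2  0.7] r [-0.03 -0.01 -0.04] rows 0.0
```

View pics/w16.png

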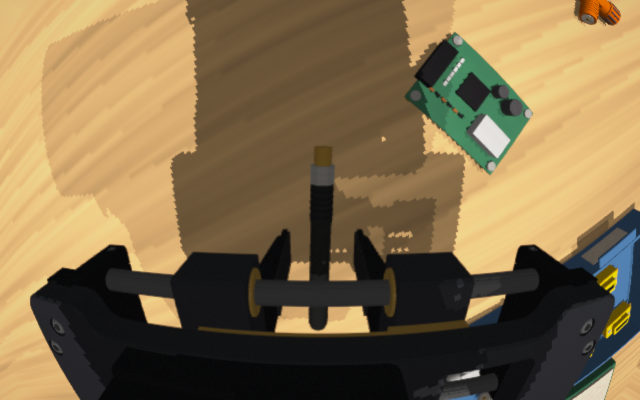

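Antenna runs down column 320 between fingertips (288, 357). Close and lift.

Call:
play_rows:
  increments:
    - {"dx": 0, "dy": 0, "dz": 0, "rx": 0, "ry": 0, "rz": 0}
    - {"dx": 0, "dy": 0, "dz": 0, "rx": 0, "ry": 0, "rz": 0}
    - {"dx": 0, "dy": 0, "dz": 0, "rx": 0, "ry": 0, "rz": 0}
    - {"dx": 0, "dy": 0, "dz": 0, "rx": 0, "ry": 0, "rz": 0}
    - {"dx": 0, "dy": 0, "dz": 0, "rx": 0, "ry": 0, "rz": 0}
  fingers: 0.02

```text
t: 19.97
eef_pos: [470.6, -124.7, 194.8]
tcp_rot: [-3.139, 0.001, 2.685]
ft_force: [0.7, 0.8, 4.8]
opening: 0.134
```

Call:
play_rows:
  increments:
    - {"dx": 0, "dy": 0, "dz": -20, "rx": 0, "ry": 0, "rz": 0}
    - {"dx": 0, "dy": 0, "dz": -55, "rx": 0, "ry": 0, "rz": 0}
    - {"dx": 0, "dy": 0, "dz": -90, "rx": 0, "ry": 0, "rz": 0}
    - {"dx": 0, "dy": 0, "dz": -100, "rx": 0, "ry": 0, "rz": 0}
    - {"dx": 0, "dy": 0, "dz": -100, "rx": 0, "ry": 0, "rz": 0}

```text
t: 20.38
eef_pos: [470.8, -124.4, 297.5]
tcp_rot: [-3.139, 0.006, 2.685]
ft_force: [0.0, -0.3, -0.6]
opening: 0.129
```

Run:
```python
from h import *
st();inc(655,-242,290,3.077)
```

```text
t 20.38 pos [ 470.8 -124.4  297.5] rot [-3.139  0.006  2.685] F [ 0.  -0.3 -0.6] op 0.129 j [-0.39  0.45  2.01 -0.    0.68 -1.5 ]
inc d [-217.1  -24.4    8.9] r [-0.03  0.06 -3.74] rows 5.2
```

Call:
play_rows:
  increments:
    - {"dx": -217, "dy": -24.5, "dz": 9, "rx": 0, "ry": 0, "rz": -3.7}
    - {"dx": -217, "dy": -24.5, "dz": 9, "rx": 0, "ry": 0, "rz": -3.7}
    - {"dx": -217, "dy": -24.5, "dz": 9, "rx": 0, "ry": 0, "rz": -3.7}
    - {"dx": -217, "dy": -24.5, "dz": 9, "rx": 0, "ry": 0, "rz": -3.7}
    - {"dx": -217, "dy": -24.5, "dz": 9, "rx": 0, "ry": 0, "rz": -3.7}
    - {"dx": -217, "dy": -24.5, "dz": 9, "rx": 0, "ry": 0, "rz": -3.7}
    - {"dx": -217, "dy": -24.5, "dz": 9, "rx": 0, "ry": 0, "rz": -3.7}
    - {"dx": -217, "dy": -24.5, "dz": 9, "rx": 0, "ry": 0, "rz": -3.7}

```text
t: 21.05
eef_pos: [654.4, -242.0, 287.6]
tcp_rot: [-3.138, 0.002, 3.072]
ft_force: [-0.6, -0.3, 0.4]
opening: 0.127
```

Run:
```python
from h import *
st();inc(655,-242,203,3.077)
c=viewer.read_camera("wrist")
cv2.imwrite("pics/w17.png",np.vstack([c["image"][:,:,::-1]]))
cv2.imwrite("pics/w17t.png",np.hstack([top(c,"wrist",555,755,-310,-150,30,2.5),top(c,"wrist",555,755,-310,-150,115,2.5)[:,:390]]))
```

```text
t 21.05 pos [ 654.4 -242.   287.6] rot [-3.138e+00  2.000e-03  3.072e+00] F [-0.6 -0.3  0.4] op 0.127 j [-0.45  0.71  1.47 -0.    0.95 -1.95]
inc d [-0.4  0.3 84.6] r [-0.03  0.02 -0.04] rows 2.0
```

View pics/w17.png

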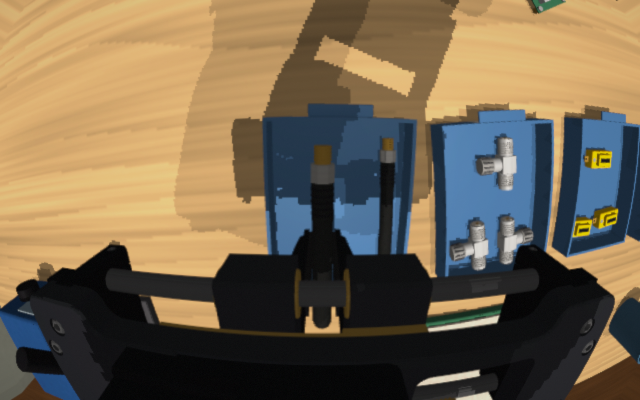

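View pics/w17t.png

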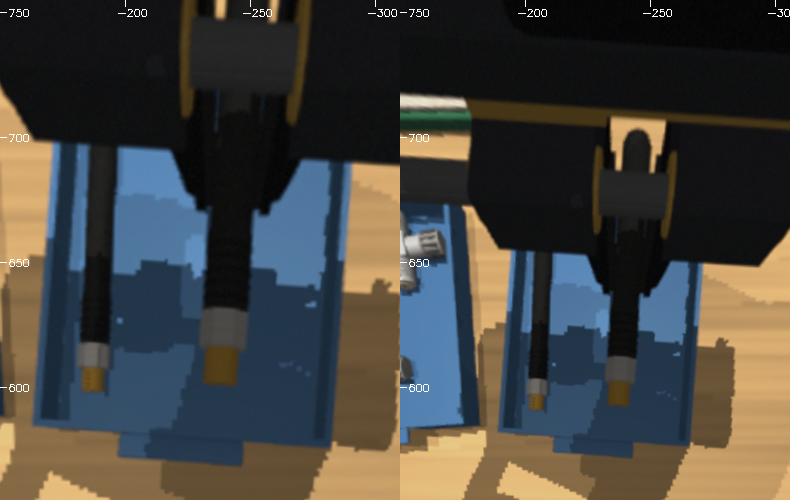

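Call:
play_rows:
  increments:
    - {"dx": 0, "dy": 0, "dz": 15, "rx": 0, "ry": 0, "rz": 0}
    - {"dx": 0, "dy": 0, "dz": 50, "rx": 0, "ry": 0, "rz": 0}
    - {"dx": 0, "dy": 0, "dz": 75, "rx": 0, "ry": 0, "rz": 0}
    - {"dx": 0, "dy": 0, "dz": 83, "rx": 0, "ry": 0, "rz": 0}
    - {"dx": 0, "dy": 0, "dz": 86, "rx": 0, "ry": 0, "rz": 0}
    - {"dx": 0, "dy": 0, "dz": 86, "rx": 0, "ry": 0, "rz": 0}
    - {"dx": 0, "dy": 0, "dz": 86, "rx": 0, "ry": 0, "rz": 0}

```text
t: 21.68
eef_pos: [654.4, -241.8, 203.9]
tcp_rot: [-3.137, 0.004, 3.073]
ft_force: [-0.4, 0.3, 0.5]
opening: 0.132
```

Call:
play_rows:
  increments:
    - {"dx": 0, "dy": 0, "dz": 2.5, "rx": 0, "ry": 0, "rz": 0}
    - {"dx": 0, "dy": 0, "dz": 2.5, "rx": 0, "ry": 0, "rz": 0}
    - {"dx": 0, "dy": 0, "dz": 2.5, "rx": 0, "ry": 0, "rz": 0}
    - {"dx": 0, "dy": 0, "dz": 2.5, "rx": 0, "ry": 0, "rz": 0}

```text
t: 22.02
eef_pos: [654.5, -241.9, 202.0]
tcp_rot: [-3.137, 0.005, 3.073]
ft_force: [0.4, 0.3, -1.1]
opening: 0.125
```

Call:
play_rows:
  increments:
    - {"dx": 0, "dy": 0, "dz": 2, "rx": 0, "ry": 0, "rz": 0}
    - {"dx": 0, "dy": 0, "dz": 4, "rx": 0, "ry": 0, "rz": 0}
    - {"dx": 0, "dy": 0, "dz": 4, "rx": 0, "ry": 0, "rz": 0}
    - {"dx": 0, "dy": 0, "dz": 4, "rx": 0, "ry": 0, "rz": 0}

```text
t: 22.35
eef_pos: [654.5, -241.9, 197.9]
tcp_rot: [-3.137, 0.005, 3.073]
ft_force: [0.5, 0.7, -0.6]
opening: 0.131
```

Call:
play_rows:
  increments:
    - {"dx": 0, "dy": 0, "dz": 0.8, "rx": 0, "ry": 0, "rz": 0}
    - {"dx": 0, "dy": 0, "dz": 0.8, "rx": 0, "ry": 0, "rz": 0}
    - {"dx": 0, "dy": 0, "dz": 0.8, "rx": 0, "ry": 0, "rz": 0}

```text
t: 22.6
eef_pos: [654.5, -241.9, 197.8]
tcp_rot: [-3.137, 0.005, 3.073]
ft_force: [-1.9, 0.3, 7.5]
opening: 0.129
```

Contact. Release and rise.

Call:
play_rows:
  increments:
    - {"dx": 0, "dy": 0, "dz": 0, "rx": 0, "ry": 0, "rz": 0}
    - {"dx": 0, "dy": 0, "dz": 0, "rx": 0, "ry": 0, "rz": 0}
    - {"dx": 0, "dy": 0, "dz": 0, "rx": 0, "ry": 0, "rz": 0}
  fingers: 0.27

```text
t: 22.85
eef_pos: [654.5, -241.9, 197.7]
tcp_rot: [-3.137, 0.005, 3.073]
ft_force: [0.4, -0.4, 0.6]
opening: 0.254
```

Call:
play_rows:
  increments:
    - {"dx": 0, "dy": 0, "dz": -10, "rx": 0, "ry": 0, "rz": 0}
    - {"dx": 0, "dy": 0, "dz": -50, "rx": 0, "ry": 0, "rz": 0}
    - {"dx": 0, "dy": 0, "dz": -90, "rx": 0, "ry": 0, "rz": 0}
    - {"dx": 0, "dy": 0, "dz": -130, "rx": 0, "ry": 0, "rz": 0}
    - {"dx": 0, "dy": 0, "dz": -150, "rx": 0, "ry": 0, "rz": 0}
    - {"dx": 0, "dy": 0, "dz": -150, "rx": 0, "ry": 0, "rz": 0}

```text
t: 23.35
eef_pos: [654.0, -241.2, 354.1]
tcp_rot: [-3.134, 0.013, 3.073]
ft_force: [0.7, -0.4, 0.5]
opening: 0.268
```

Call:
play_rows:
  increments:
    - {"dx": 150, "dy": 0, "dz": 0, "rx": 0, "ry": 0, "rz": 0}
    - {"dx": 150, "dy": 0, "dz": 0, "rx": 0, "ry": 0, "rz": 0}
    - {"dx": 150, "dy": 0, "dz": 0, "rx": 0, "ry": 0, "rz": 0}
    - {"dx": 150, "dy": 0, "dz": 0, "rx": 0, "ry": 0, "rz": 0}
    - {"dx": 150, "dy": 0, "dz": 0, "rx": 0, "ry": 0, "rz": 0}
    - {"dx": 150, "dy": 0, "dz": 0, "rx": 0, "ry": 0, "rz": 0}
    - {"dx": 150, "dy": 0, "dz": 0, "rx": 0, "ry": 0, "rz": 0}

```text
t: 23.93
eef_pos: [505.0, -231.1, 352.3]
tcp_rot: [-3.134, 0.014, 3.073]
ft_force: [-0.1, -0.1, -0.0]
opening: 0.272
```

Run:
```python
from h import *
st()
c=viewer.read_camera("scene")
cv2.imwrite("pics/s18.png",top(c,"scene",350,850,-400,400,8,1))
cv2.imwrite("pics/s18b.png",np.hstack([top(c,"scene",550,750,yc-80,yc+80,8,2.4) for yc in (-75,-230)]))
```

```text
t 23.93 pos [ 505.  -231.1  352.3] rot [-3.134  0.014  3.073] F [-0.1 -0.1 -0. ] op 0.272 j [-0.55  0.45  1.79 -0.    0.88 -2.05]
```

View pics/s18.png

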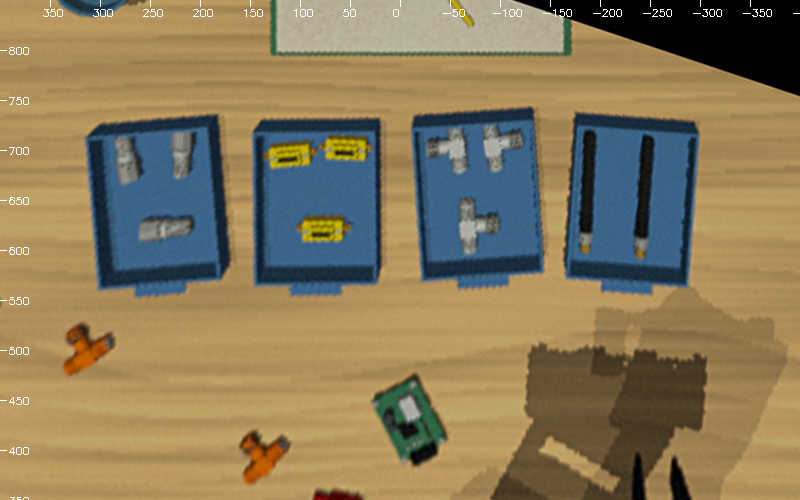

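View pics/s18b.png

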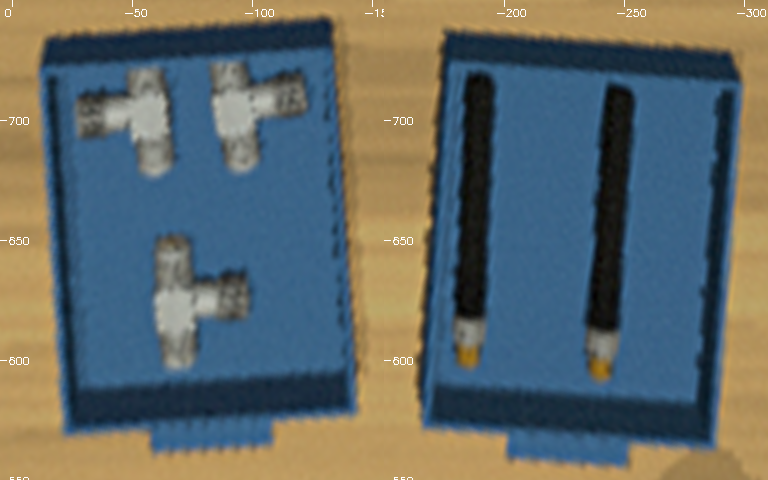

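All four parts lie flat on clear floor in the right drawers, and the board sits where it was.

Run:
```python
from cell import env
print(env.job_done())
```

```text
the job is handed in; nothing more can be done
None
```

All four loose parts are now in their drawers: straight adapter, then silver T adapter, fuse holder and antenna. I lowered each one until I felt light floor contact (5–8 N), opened the fingers a little and backed away. The job was handed in at about 24 s of the 88 s.

- **Drawers:** the last scene-camera picture shows every part flat on clear floor, apart from the fixed parts. The antenna lies lengthwise, parallel to the other one, with about 12 mm to spare at each end.
- **Other objects:** the circuit board appears in the same place before and after. I did not touch the Morse key or the coloured tees, but I did not re-measure the key at the end.
- **Checks that disagreed:** the wrist and scene cameras differed by about 6 mm on the straight adapter's drawer. That did not matter given the clear floor around the part.
- **Refused call:** the first move call was refused because fields were missing, and it moved nothing.

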